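# Change the batch on a desktop name-block engraver

## Task

The engraver has finished a batch: lift off the retaining bar, put the engraved name blocks that are in the jig into the tote, and load every blank block from the cutting mat fully home, flat and square, one to a pocket of the jig. Then lay the bar back down in both notched posts over the blanks, with its ends overhanging evenly, and only then press the start button fully down. Leave the stamp, the tape roll and the pen holder where they are.

Things in the scene. Friction and masses are not known exactly. Their poses are not given: they have to be found in the camera images.
- engraver: Fixed open-frame engraver round a jig. Origin: on the desk under the jig's centre; x points away from the robot to the gantry (at yaw 0), y left, z up. Rails, tops up to 50 mm: sides at y = -165, +165, front at x = -95, back at x = 195 mm. Gantry beam and head at x = 120 to 200 mm, up to 130 mm high. Bare desk in front, at x about -150 mm, is free to lay the bar on meanwhile.
- pocket0 (a point): Centre of the floor of the right-hand pocket (engraver y = -70 mm); axes as the engraver's. Jig plate 150 (x) x 240 (y) mm, top 26 mm above the desk; each pocket 124 (x) x 44 (y) mm, 9 mm deep, floor 17 mm above the desk, mouth chamfered 2 mm; a seated block stands 16 mm proud.
- pocket1 (a point): Centre of the floor of the middle pocket (engraver y = 0); size and axes as pocket0.
- pocket2 (a point): Centre of the floor of the left-hand pocket (engraver y = +70 mm); size and axes as pocket0.
- notches (a point): Point midway between the two notched posts, at notch floor height (44 mm above the desk), engraver x = -42, y = 0; axes as the engraver's. The bar's origin comes here when it lies in both notches. Posts at y = -110, +110 mm, each 42 (x) x 14 (y) mm, notch 28 mm wide in x and 10 mm deep, open along y, cheek tops 54 mm above the desk.
- bar: Retaining bar, loose: flat steel bar 250 mm long (its y), 22 wide (x), 10 thick, 420 g (+-10 %), with a grip block on its middle, 44 (y) x 16 (x) mm, from 10 to 36 mm above the underside. Origin: centre of the underside; z up. It starts in the two notches, across the near ends of the blocks, 2 mm above them. Either end may go to either post.
- start (a joint): Travel of the start button, 0 up to 0.006 m fully down; it springs back and takes about 5 N. It counts as pressed beyond 0.004 m.
- start_top (a point): Centre of the top of the round start button (26 mm across), which is pressed straight down. It stands on the grey control box at the right-hand front corner of the engraver's frame; the box's top is 42 mm above the desk.
- tote: Fixed blue plastic tote, open on top, 290 (x) x 200 (y) mm outside and 70 mm high, walls and floor 4 mm thick (rim lip 6 mm more on the outside). Origin: centre of the underside; z up.
- stamp: Bystander: self-inking stamp standing upright, 46 x 66 x 85 mm.
- tape: Bystander: roll of tape lying flat, 90 mm across, 24 mm high.
- pencup: Bystander: black rectangular pen holder 100 x 80 x 85 mm with pens up to 165 mm high.
- done0: Finished name block, loose: solid wooden block with an engraved border and lines on top, 120 x 40 x 25 mm, 85 g. Origin: centre of the underside; x along the 120 mm length, y across the 40 mm width, z up. It starts in a pocket of the jig, its length along the engraver's x. May be absent.
- done1: Finished name block, loose: solid wooden block with an engraved border and lines on top, 120 x 40 x 25 mm, 85 g. Origin: centre of the underside; x along the 120 mm length, y across the 40 mm width, z up. It starts in a pocket of the jig, its length along the engraver's x. May be absent.
- done2: Finished name block, loose: solid wooden block with an engraved border and lines on top, 120 x 40 x 25 mm, 85 g. Origin: centre of the underside; x along the 120 mm length, y across the 40 mm width, z up. It starts in a pocket of the jig, its length along the engraver's x. May be absent.
- blank0: Blank name block, loose: plain solid wooden block, 120 x 40 x 25 mm, 85 g. Origin: centre of the underside; x along the 120 mm length, y across the 40 mm width, z up. It starts lying on the 3 mm thick cutting mat to the right of the engraver. May be absent.
- blank1: Blank name block, loose: plain solid wooden block, 120 x 40 x 25 mm, 85 g. Origin: centre of the underside; x along the 120 mm length, y across the 40 mm width, z up. It starts lying on the 3 mm thick cutting mat to the right of the engraver. May be absent.
- blank2: Blank name block, loose: plain solid wooden block, 120 x 40 x 25 mm, 85 g. Origin: centre of the underside; x along the 120 mm length, y across the 40 mm width, z up. It starts lying on the 3 mm thick cutting mat to the right of the engraver. May be absent.
Things that resemble listed ones, but are neither listed nor needed, are in the scene too. What is shaped like the blank1 but blue or pink is not meant.

How it is judged:
By the outcome, as a careful person would: the job done as asked, in the order asked, and still so for the second after the job is handed in, with the robot touching nothing.
Of done0, done1, done2 only 2 to 3 are there at a start; the rules pass over those that are not, and their reading is None.
Of blank0, blank1, blank2 only 2 to 3 are there at a start; the rules pass over those that are not, and their reading is None.
At some moment in a run one of blank0, blank1, blank2 may be knocked a few centimetres aside while the robot is not near it.
Once in a run the grip may slacken for a moment while it holds something.
It also fails if it takes over 210 s, if anything falls off the work surface, if the arm or the gripper's body presses on something with over 40 N, if the wrist force passes 120 N, or if a joint passes its speed limit or range.

## Robot

A 7-joint arm with a two-finger parallel gripper is mounted at the origin on the work surface. World frame = base frame: x ahead of the robot, y to its left, z up, the work surface at z = 0. Lengths are in m, angles in rad, forces in N, time in s.
With the tool pointing down it reaches from about 0.425 to 0.875 m from the base axis. Payload 4.7 kg.
Tool frame: the origin (TCP) lies between the finger pads; the fingertips stand tips_ahead ahead of it and the grasp point (between the pads) is the TCP (tips_ahead is the distance from the TCP to the fingertips, in m); z points along the fingers, y is the line along which they close (so a half turn about z gives the same grasp; the last joint's range is limited). The gripper opens to 87 mm and grips with 3 to 60 N. Pads are 19 mm wide; open, the fingers measure 117 mm over their backs; the gripper's body (75 mm by 190 mm) begins 51 mm behind the grasp point.
Start: joints at [1.212, 0.321, -0.07, 1.45, 0.023, 1.371, -0.057], TCP at [0.237, -0.605, 0.242] pointing down, gripper open.
Joint ranges: [-2.86, 2.86], [-0.3, 2.09], [-1.38, 1.24], [0.06, 2.45], [-1.56, 4.7], [0.09, 2.05], [-2.69, 2.69]. Speed limits (rad/s): [2.57, 2.57, 3.14, 3.14, 3.14, 3.14, 3.14].

## Interface

Orientations are given as a unit quaternion [x, y, z, w].
In Python, from workcell import * gives the robot as it stands.
- The arm moves only by the tool apply_moves, never from a script. Its argument "rows" is a list of rows, each a list of 7 numbers: the shift along the tool's x, y, z normalised to -1 to 1, where 1 is 0.15 m, then the turn, a rotation vector about the tool's x, y, z normalised to -1 to 1, where 1 is 120 degrees, then the opening, from 0 (shut) to 1 (fully open). In form: [[dx, dy, dz, rx, ry, rz, claw], ...]. A call has 1 to 12 rows; each row is the pose to reach, as a shift and turn from the pose commanded when the call began, along the tool's axes at that moment; what a row does not reach only later rows make up. A row lasts 1/12 s, in which the tool goes at most 41.7 mm and 7.16 degrees, less where a joint would pass 70% of its speed; a pose out of reach is approached as far as the arm can. A call with a number of a shift or a turn outside -1 to 1 is refused whole. A call with a gripper value outside its range is refused whole. The fingers move at their own pace and stop on an object; "force" is the grip in N (left out, the last holds). Time passes only in rows, so rows that repeat a pose let the fingers close. It gives the time, the measured TCP pose, the force, the opening and the grip force at its end, in the units of the state.
- state(): the state, without advancing time (a new reading comes with each control period).
- read_camera(name): name is "scene" or "top" or "wrist"; returns the picture (480x640x3 uint8, blue, green, red); there is no depth.
- get_calibration(name): a dict with "mtx" (3x3 intrinsics, pixels), "k1" (the pictures are not rectified: a ray, as slopes to the right and down, at radius r is drawn at 1 + k1 r^2 times it, then the intrinsics apply), "eye" and "orientation" of the camera in the world; the wrist camera has in their place "tool_from_camera" (4x4, takes a point from camera to tool coordinates, whose origin is the TCP and whose axes are the flange's). Camera axes: x right, y down, z forward; pixel columns grow to the right and rows downward; lengths in m; the calibration is good to about 2 mm. A picture is of the moment at which its call begins: read the wrist's pose just before it. get_calibration takes no time and is no camera call.
- job_done(): hands the job in; it is judged then, once.
Trained networks look in the newest picture that a camera, given by its name, has taken for a name from the list of things; names that differ only in an ending like _2 or _b are one class to them, and where a whole thing is asked for, a point or a joint stands for the part that bears it (a point fixed in the world has none). Each returns a list of dicts, best first, with "p" (0 to 1); they miss things now and then, are a little off and sometimes report something else, mostly with a low value. They report only what shows in the picture. A call takes as long as a camera call. They do not tell look-alikes from the thing itself.
- boxes_of(thing, camera): "rect" ([left, top, right, bottom] in pixels, round what is visible of it).
- trace(thing, camera): "region" (480x640 bool, what is visible of it) and "rect" ([left, top, right, bottom] in pixels, round what is visible of it).
- pinpoint(thing, camera): "uv" ([column, row] in pixels: a listed point, or the origin of a listed thing).
The state is a dict: "clock": time; "q": joint angles; "joint_vel": joint speeds; "effort": joint torques, N m; "position": TCP position; "eef_rot": TCP orientation; "force": force on the tool from outside, world axes, zero at the start; "torque": the same for the moment, N m; "finger_gap": opening from 0.0 (shut) to 1.0 (fully open); "grip_force": force on a finger pad.
Only numpy, scipy, OpenCV 4.12 (cv2) and the standard library are available. Lean on these libraries where they do the work, as an engineer would, in place of code of your own. Each camera call takes 0.05 s, during which the arm holds its last target. There are 200 camera calls.

## Working session

There is one attempt and no reset: what is moved stays moved. The work goes in short steps, Python scripts to look and compute and a tool call to move; the robot and the scene stay as the last step left them, time stands still between calls to the robot, and variables do not carry over. Pictures are saved under pics/ and viewed, at most 14 in all, crops included, and the job is handed in when it is done.

Besides the shell and the picture viewer there is one more tool, called as name(argument=value, ...) on one line, values as JSON. apply_moves: Moves the arm, as the interface text tells. Scaled input: -1 to 1 covers 0.15 m each way for a shift and 120 degrees each way for a turn. Its arguments: {"type":"object","properties":{"rows":{"type":"array"},"force":{"type":"number"}},"required":["rows"]}

```bash
ls; mkdir -p pics; python3 - <<'E'
from workcell import *
import cv2
s=state(); print(s)
for n in ("scene","top"):
    im=read_camera(n); cv2.imwrite(f"pics/{n}0.png",im); c=get_calibration(n); print(n,c)
print(get_calibration("wrist"))
E
```

```text
pics
{'clock': 0.0, 'q': array([ 1.21208432,  0.32179729, -0.07009431,  1.45165249,  0.02258874,
        1.37077913, -0.05688385]), 'joint_vel': array([-0.0001316 ,  0.00080294, -0.0011931 ,  0.00047673, -0.00051525,
       -0.00082408, -0.00079751]), 'effort': array([-2.42066799e-04, -4.91288888e+01, -4.04183641e-01, -3.12529814e+01,
       -6.39472157e-02,  4.35701001e-02,  1.78564374e-04]), 'position': array([ 0.23653503, -0.60489548,  0.24048954]), 'eef_rot': array([ 9.82671312e-01,  1.85354358e-01, -2.11792915e-04, -9.00021595e-04]), 'force': array([ 0.6154266 , -0.03614172,  0.32475296]), 'torque': array([ 0.03205396,  0.01810561, -0.07498086]), 'grip_force': 0.0, 'finger_gap': 0.9986642779488994}
scene {'mtx': array([[453.5101675 ,   0.        , 322.62336534],
       [  0.        , 453.5101675 , 238.37970282],
       [  0.        ,   0.        ,   1.        ]]), 'k1': -0.07544404508357355, 'eye': array([ 0.99307375, -0.9091899 ,  1.06726192]), 'orientation': array([ 0.88957176,  0.27127199, -0.10624545, -0.35183164])}
top {'mtx': array([[609.44477769,   0.        , 323.89739424],
       [  0.        , 609.44477769, 252.03427013],
       [  0.        ,   0.        ,   1.        ]]), 'k1': -0.08464813807379692, 'eye': array([ 0.33856075, -0.12608607,  1.49581222]), 'orientation': array([-0.70379087,  0.70884196, -0.03218881,  0.03442917])}
{'mtx': array([[331.05174585,   0.        , 321.57534119],
       [  0.        , 331.05174585, 240.61847541],
       [  0.        ,   0.        ,   1.        ]]), 'k1': -0.04605214830458587, 'tool_from_camera': array([[ 3.72670621e-04, -9.52793246e-01, -3.03619648e-01,
         8.34783813e-02],
       [ 9.99999755e-01,  1.75213858e-04,  6.77584439e-04,
        -7.26863231e-04],
       [-5.92399507e-04, -3.03619827e-01,  9.52793078e-01,
        -1.42409049e-01],
       [ 0.00000000e+00,  0.00000000e+00,  0.00000000e+00,
         1.00000000e+00]])}
```

View pics/top0.png

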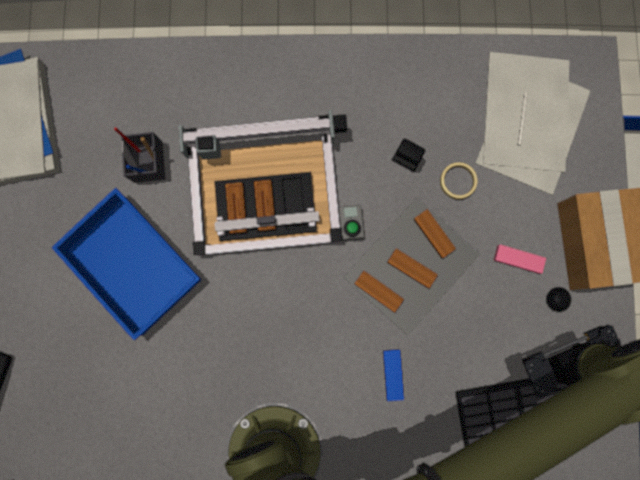

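View pics/scene0.png

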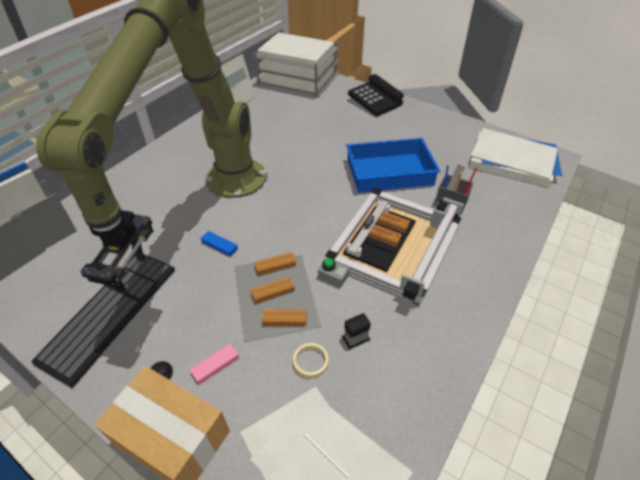

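```bash
cat > h.py <<'E'
from workcell import *
import numpy as np, cv2
from scipy.spatial.transform import Rotation as R
from scipy.optimize import minimize, least_squares
def cam(n, st=None):
    c=get_calibration(n)
    if n=="wrist":
        T=np.eye(4); T[:3,:3]=R.from_quat(st["eef_rot"]).as_matrix(); T[:3,3]=st["position"]
        T=T@c["tool_from_camera"]; return c["mtx"],c["k1"],T[:3,3],T[:3,:3]
    return c["mtx"],c["k1"],np.array(c["eye"]),R.from_quat(c["orientation"]).as_matrix()
def project(C,P):
    K,k,e,M=C; p=(np.atleast_2d(P)-e)@M; s=p[:,:2]/p[:,2:]
    s=s*(1+k*(s**2).sum(1,keepdims=True)); return s*[K[0,0],K[1,1]]+K[:2,2]
def unproject(C,uv,z):
    K,k,e,M=C; d=(np.atleast_2d(uv)-K[:2,2])/[K[0,0],K[1,1]]; s=d.copy()
    for _ in range(8): s=d/(1+k*(s**2).sum(1,keepdims=True))
    v=np.c_[s,np.ones(len(s))]@M.T; return e+v*((z-e[2])/v[:,2])[:,None]
def frame(x,y,a): return lambda P: np.c_[np.asarray(P)[:,:2]@np.array([[np.cos(a),np.sin(a)],[-np.sin(a),np.cos(a)]])+[x,y],np.asarray(P)[:,2]]
def boxpts(L,W,z0,z1): return np.array([[sx*L/2,sy*W/2,z] for sx in(-1,1) for sy in(-1,1) for z in(z0,z1)])
def fitbox(C,mask,L,W,z0,z1):
    """pose (x,y,yaw) of a box whose silhouette best matches mask; and xor/area"""
    m=mask.astype(np.uint8); c=cv2.findContours(m,0,1)[0]; c=max(c,key=cv2.contourArea)
    (r)=cv2.minAreaRect(c); b=unproject(C,cv2.boxPoints(r),z1); ctr=b.mean(0)
    e=b[1]-b[0]; f=b[2]-b[1]; e=e if np.hypot(*e[:2])>np.hypot(*f[:2]) else f
    S=4; ox,oy,w,h=cv2.boundingRect(c); ox-=15; oy-=15; w+=30; h+=30
    M=cv2.resize(m[max(oy,0):oy+h,max(ox,0):ox+w],None,fx=S,fy=S,interpolation=cv2.INTER_LINEAR); ox=max(ox,0); oy=max(oy,0)
    B=boxpts(L,W,z0,z1)
    def cost(v):
        q=project(C,frame(*v)(B)); q=(q-[ox,oy]+.5)*S-.5
        I=np.zeros_like(M); cv2.fillConvexPoly(I,cv2.convexHull(np.round(q*16).astype(np.int32)),1,shift=4)
        return (I!=M).sum()/M.sum()
    x0=[ctr[0],ctr[1],np.arctan2(e[1],e[0])]
    s=np.array([x0]+[np.add(x0,d) for d in ([.004,0,0],[0,.004,0],[0,0,.05])])
    o=minimize(cost,x0,method="Nelder-Mead",options=dict(initial_simplex=s,xatol=1e-5,fatol=1e-5))
    return o.x,o.fun
def yaw(st):
    v=R.from_quat(st["eef_rot"]).as_matrix()[:,0]; return np.arctan2(v[1],v[0])
def togo(st,x,y,z,a=None):
    """shift in tool axes /0.15 and yaw turn (about tool z, down) /120deg, from measured pose, to the target"""
    M=R.from_quat(st["eef_rot"]).as_matrix(); d=M.T@(np.array([x,y,z])-st["position"])
    out=list(np.round(d/.15,3))
    if a is not None:
        t=(a-yaw(st)+np.pi/2)%np.pi-np.pi/2
        out.append(round(-np.degrees(t)/120,3))
    return out
E
python3 - <<'E'
from h import *
C={n:cam(n) for n in("top","scene")}
read_camera("top")
for n in C:
    for t in("blank0","done0"):
        for d in trace(t,n):
            r=d["rect"]; 
            f=fitbox(C[n],d["region"],.12,.04,.003 if t=="blank0" else .017,.028 if t=="blank0" else .042)
            print(n,t,round(d["p"],2),np.round(r),np.round(f[0],4),round(f[1],3))
    for t,z in (("pocket0",.017),("pocket1",.017),("pocket2",.017),("notches",.044),("bar",.044),("start_top",.05),("engraver",0),("tote",0)):
        for d in pinpoint(t,n)[:2]:
            print(n,t,round(d["p"],2),np.round(d["uv"],1),np.round(unproject(C[n],d["uv"],z),4))
E
```

```text
top blank0 0.92 [494. 241. 542. 277.] [ 0.4587 -0.6011 -1.8645] 0.073
top blank0 0.86 [384. 349. 403. 402.] [ 0.1813 -0.2854 -3.0733] 0.049
top blank0 0.75 [387. 252. 435. 285.] [ 0.4378 -0.3346 -2.1238] 0.06
top blank0 0.72 [414. 212. 456. 259.] [ 0.5216 -0.3917 -2.5181] 0.051
top blank0 0.6 [355. 272. 405. 308.] [ 0.3826 -0.2526 -2.1878] 0.073
top done0 0.73 [256. 179. 277. 230.] [ 0.5917  0.0226 -3.0519] 0.359
top done0 0.63 [229. 181. 246. 232.] [ 0.6003  0.0925 -3.0511] 0.472
top pocket0 0.79 [237.5 210.1] [[0.5835 0.0899 0.017 ]]
top pocket0 0.65 [265.8 207.3] [[0.5899 0.0202 0.017 ]]
top pocket1 0.79 [237.5 210.1] [[0.5835 0.0899 0.017 ]]
top pocket1 0.65 [265.8 207.3] [[0.5899 0.0202 0.017 ]]
top pocket2 0.79 [237.5 210.1] [[0.5835 0.0899 0.017 ]]
top pocket2 0.65 [265.8 207.3] [[0.5899 0.0202 0.017 ]]
top notches 0.89 [266.7 223.1] [[0.5468 0.0152 0.044 ]]
top bar 0.76 [266.4 223.4] [[0.546  0.0159 0.044 ]]
top bar 0.41 [150.8 161.8] [[0.7011 0.3008 0.044 ]]
top start_top 0.54 [351.3 228.9] [[ 0.5303 -0.1879  0.05  ]]
top start_top 0.29 [409.5 271. ] [[ 0.4284 -0.3253  0.05 
[... 663 characters left out ...]

scene pocket0 0.97 [370.4 254.4] [[ 0.6058 -0.0653  0.017 ]]
scene pocket0 0.66 [386.3 221. ] [[0.5768 0.0912 0.017 ]]
scene pocket1 0.97 [370.4 254.4] [[ 0.6058 -0.0653  0.017 ]]
scene pocket1 0.66 [386.3 221. ] [[0.5768 0.0912 0.017 ]]
scene pocket2 0.97 [370.4 254.4] [[ 0.6058 -0.0653  0.017 ]]
scene pocket2 0.66 [386.3 221. ] [[0.5768 0.0912 0.017 ]]
scene notches 0.67 [370.6 229.4] [[0.5643 0.0044 0.044 ]]
scene bar 0.66 [370.2 226.4] [[0.5566 0.0152 0.044 ]]
scene bar 0.51 [389.8 172. ] [[0.4785 0.2943 0.044 ]]
scene start_top 0.56 [327.6 260. ] [[ 0.5243 -0.1813  0.05  ]]
scene engraver 0.67 [381.7 241.4] [[0.6022 0.0168 0.    ]]
scene tote 0.67 [389.6 170.9] [[0.4526 0.3515 0.    ]]
```

apply_moves(rows=[[0.43, -0.38, 0, 0, 0, 0, 0.7], [0.86, -0.77, 0, 0, 0, 0, 0.7], [0.86, -0.77, 0, 0, 0, 0, 0.7], [0.86, -0.77, 0, 0, 0, 0, 0.7], [0.86, -0.77, 0, 0, 0, 0, 0.7]], force=40)

```text
clock: 1.57
position: [0.3202, -0.4435, 0.2421]
eef_rot: [0.982, 0.19, 0.002, -0.001]
force: [1.4, 0.0, 0.3]
finger_gap: 0.738
grip_force: 0.0
```

apply_moves(rows=[[0.86, -0.77, 0, 0, 0, 0, 0.7], [0.86, -0.77, 0, 0, 0, 0, 0.7], [0.86, -0.77, 0, 0, 0, 0, 0.7], [0.86, -0.77, 0, 0, 0, 0, 0.7], [0.86, -0.77, 0, 0, 0, 0, 0.7]])

```text
clock: 1.98
position: [0.3971, -0.2887, 0.2422]
eef_rot: [0.982, 0.191, 0.001, -0.001]
force: [0.2, 0.7, 0.1]
finger_gap: 0.699
grip_force: 0.0
```

apply_moves(rows=[[0.86, -0.77, 0, 0, 0, 0, 0.7], [0.86, -0.77, 0, 0, 0, 0, 0.7], [0.86, -0.77, 0, 0, 0, 0, 0.7], [0.86, -0.77, 0, 0, 0, 0, 0.7], [0.86, -0.77, 0, 0, 0, 0, 0.7]])

```text
clock: 2.4
position: [0.4741, -0.1336, 0.2423]
eef_rot: [0.982, 0.191, 0.002, -0.001]
force: [0.5, 0.4, 1.0]
finger_gap: 0.699
grip_force: 0.0
```

apply_moves(rows=[[0.86, -0.77, 0, 0, 0, 0.135, 0.7], [0.86, -0.77, 0, 0, 0, 0.135, 0.7], [0.86, -0.77, 0, 0, 0, 0.135, 0.7], [0.86, -0.77, 0, 0, 0, 0.135, 0.7], [0.86, -0.77, 0, 0, 0, 0.135, 0.7], [0.86, -0.77, 0, 0, 0, 0.135, 0.7], [0.86, -0.77, 0, 0, 0, 0.135, 0.7]])

```text
clock: 2.98
position: [0.5492, 0.0137, 0.2414]
eef_rot: [0.999, 0.047, -0.0, -0.0]
force: [0.2, -0.6, -0.6]
finger_gap: 0.695
grip_force: 0.0
```

```bash
python3 - <<'E'
from h import *
st=state(); im=read_camera("wrist"); cv2.imwrite("pics/w1.png",im); C=cam("wrist",st)
print(st["clock"],np.round(st["position"],4),np.degrees(yaw(st)),st["force"])
for d in trace("bar","wrist")[:1]: print("bar",d["p"],d["rect"])
for d in trace("done0","wrist")[:3]: print("done",d["p"],d["rect"],np.round(fitbox(C,d["region"],.12,.04,.026,.042)[0],4))
for t,z in (("pocket0",.017),("notches",.044),("bar",.044),("start_top",.05),("engraver",0),("tote",0)):
    for d in pinpoint(t,"wrist")[:3]: print(t,round(d["p"],2),np.round(d["uv"],1),np.round(unproject(C,d["uv"],z),4))
E
```

```text
2.9833 [0.5492 0.0137 0.2414] 5.3365937547609255 [ 0.19411114 -0.58019429 -0.56550384]
bar 0.84 [202.2, 203.3, 443.3, 233.0]
done 0.56 [297.9, 111.8, 341.7, 205.8] [ 0.623   0.0226 -3.0498]
done 0.56 [230.9, 112.6, 276.1, 227.9] [ 0.6165  0.0916 -3.0526]
pocket0 0.94 [383.  173.9] [[ 0.5984 -0.0489  0.017 ]]
pocket0 0.23 [514.  252.1] [[ 0.5228 -0.2194  0.017 ]]
bar 0.96 [319.5 218.2] [[0.5488 0.0163 0.044 ]]
start_top 0.88 [514.  252.6] [[ 0.5321 -0.1978  0.05  ]]
tote 0.82 [ 56.8 257.3] [[0.4565 0.3451 0.    ]]
```

View pics/w1.png

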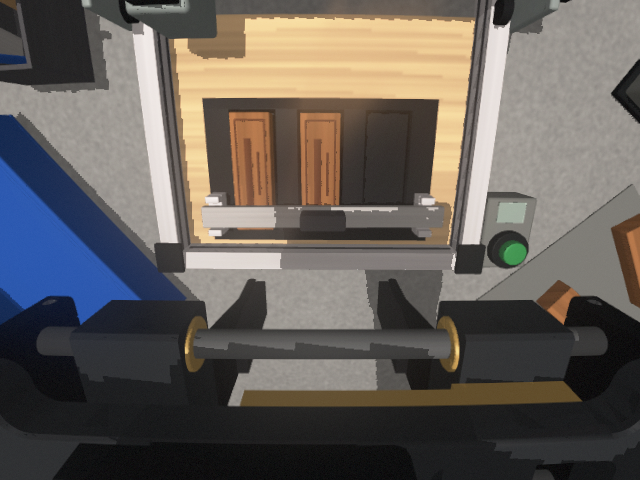

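```bash
python3 - <<'E'
from h import *
st=state(); im=cv2.imread("pics/w1.png"); C=cam("wrist",st)
j=unproject(C,[[204,99],[438,100]],.026); print("jig far corners",np.round(j,4))
v=j[0]-j[1]; a=np.arctan2(-v[0],v[1]); print("yaw",a,"width",np.hypot(*v[:2]), "origin",np.round(frame(*j.mean(0)[:2],a)(np.array([[-.075,0,0]])),4))
read_camera("wrist")
d=trace("bar","wrist")[0]["region"]
print("bar",fitbox(C,d,.022,.25,.044,.054) ,fitbox(C,d,.25,.022,.044,.054))
# grip block: pixels
d=np.array(pinpoint("bar","wrist")[0]["uv"]);print(d)
cv2.imwrite("pics/w1c.png",cv2.resize(im[80:270,190:560],None,fx=2.1,fy=2.1,interpolation=cv2.INTER_CUBIC))
E
```

```text
jig far corners [[ 0.6575  0.1415  0.026 ]
 [ 0.6776 -0.0946  0.026 ]]
yaw 0.08530256987380438 width 0.23688851149247253 origin [[0.5928 0.0171 0.    ]]
bar (array([ 0.55429778,  0.01307838, -1.46947977]), np.float64(1.0185874842056262)) (array([ 0.55265181,  0.01416517, -1.47611964]), np.float64(0.055141761432909935))
[321.4 213.9]
```

View pics/w1c.png

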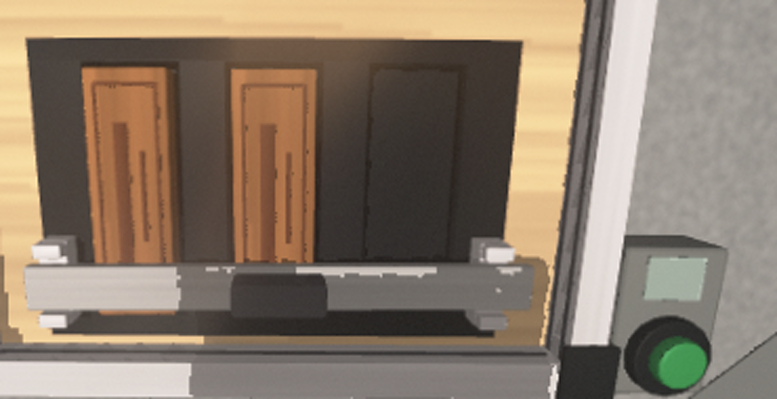

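```bash
python3 - <<'E'
from h import *
st=state(); C=cam("wrist",st)
uv=np.array([[27,40],[522,42],[53,335],[494,336]])/2.1+[190,80]
L=np.array([[.075,.12,.026],[.075,-.12,.026],[-.075,.12,.026],[-.075,-.12,.026]])
o=least_squares(lambda v:(project(C,frame(*v)(L))-uv).ravel(),[.59,.017,.09]); print(o.x,o.fun.round(1))
print(unproject(C,uv,.026).round(4))
q=project(C,frame(*o.x)(np.array([[-.042,0,.08],[-.042,.125,.054],[-.042,-.125,.054],[0,0,.042],[0,.07,.042],[-.042,.11,.054]]))); print(((q-[190,80])*2.1).round())
print(togo(st,.5520,.0140,.077,.0915))
E
```

```text
[0.59325395 0.0180444  0.08645076] [-0.7 -0.4  0.6 -0.4 -0.2  0.5  0.3  0.7]
[[ 0.6573  0.1433  0.026 ]
 [ 0.6779 -0.0944  0.026 ]
 [ 0.5088  0.1309  0.026 ]
 [ 0.5297 -0.1075  0.026 ]]
[[274. 303.]
 [ 19. 289.]
 [528. 291.]
 [274. 200.]
 [130. 200.]
 [ 49. 289.]]
[np.float64(0.021), np.float64(-0.008), np.float64(1.097), np.float64(-0.001)]
```

apply_moves(rows=[[0.015, 0.0, 0.28, 0, 0, 0, 0.7], [0.015, 0.0, 0.55, 0, 0, 0, 0.7], [0.015, 0.0, 0.8, 0, 0, 0, 0.7], [0.015, 0.0, 0.95, 0, 0, 0, 0.7], [0.015, 0.0, 0.95, 0, 0, 0, 0.7]])

```text
clock: 4.0
position: [0.547, 0.0127, 0.0936]
eef_rot: [0.999, 0.045, -0.005, -0.001]
force: [-0.5, -0.0, -0.7]
finger_gap: 0.702
grip_force: 0.0
```

apply_moves(rows=[[0, 0.0, 0.08, 0, 0, 0, 0.7], [0, 0.0, 0.145, 0, 0, 0, 0.7], [0, 0.0, 0.145, 0, 0, 0, 0.7], [0, 0.0, 0.145, 0, 0, 0, 0.3], [0, 0.0, 0.145, 0, 0, 0, 0.3], [0, 0.0, 0.145, 0, 0, 0, 0.3], [0, 0.0, 0.145, 0, 0, 0, 0.3], [0, 0.0, 0.145, 0, 0, 0, 0.3]], force=50)

```text
clock: 4.67
position: [0.552, 0.0131, 0.0783]
eef_rot: [0.999, 0.045, 0.001, 0.0]
force: [-0.2, -0.2, 3.2]
finger_gap: 0.504
grip_force: 50.0
```

apply_moves(rows=[[0, 0, -0.1, 0, 0, 0, 0.3], [0, 0, -0.25, 0, 0, 0, 0.3], [0, 0, -0.42, 0, 0, 0, 0.3], [0, 0, -0.42, 0, 0, 0, 0.3], [0, 0, -0.42, 0, 0, 0, 0.3]])

```text
clock: 5.08
position: [0.5518, 0.0129, 0.1408]
eef_rot: [0.999, 0.045, 0.001, 0.0]
force: [-0.6, -0.0, -4.6]
finger_gap: 0.499
grip_force: 50.0
```

apply_moves(rows=[[-0.15, 0.03, 0, 0, 0, 0, 0.3], [-0.35, 0.07, 0, 0, 0, 0, 0.3], [-0.55, 0.11, 0, 0, 0, 0, 0.3], [-0.69, 0.133, 0, 0, 0, 0, 0.3], [-0.69, 0.133, 0, 0, 0, 0, 0.3], [-0.69, 0.133, 0, 0, 0, 0, 0.3], [-0.69, 0.133, 0, 0, 0, 0, 0.3]])

```text
clock: 5.67
position: [0.4499, -0.0161, 0.1394]
eef_rot: [0.999, 0.045, -0.0, -0.0]
force: [0.4, 0.0, -4.2]
finger_gap: 0.5
grip_force: 50.0
```

```bash
python3 - <<'E'
from h import *
st=state(); print(st["clock"],st["position"],yaw(st),st["force"],st["finger_gap"])
C=cam("top"); im=read_camera("top")
print("tote corners",unproject(C,[[117,190],[55,247],[135,337],[200,282]],.076).round(3))
m=max(trace("tote","top"),key=lambda d:d["p"]); print("tote",m["p"],fitbox(C,m["region"],.302,.212,.0,.076))
print("bar in top", [ (round(d["p"],2),np.round(d["rect"])) for d in boxes_of("bar","top")[:2]])
print([ (round(d["p"],2),np.round(d["rect"])) for d in boxes_of("blank0","top")])
W=boxes_of("bar","wrist"); im=read_camera("wrist"); cv2.imwrite("pics/w2.png",im)
E
```

```text
5.6667 [ 0.44986047 -0.01606298  0.13944019] 0.08999892699618199 [ 0.39785329  0.04856521 -4.16752396] 0.49966829732423634
tote corners [[0.625 0.372 0.076]
 [0.49  0.52  0.076]
 [0.277 0.32  0.076]
 [0.404 0.168 0.076]]
tote 0.7 (array([ 0.6233992 ,  0.01598188, -1.50332034]), np.float64(0.5629133069915577))
bar in top [(0.71, array([223., 251., 333., 273.]))]
[(0.69, array([389., 253., 437., 289.])), (0.67, array([385., 348., 403., 404.])), (0.64, array([355., 272., 407., 313.])), (0.62, array([416., 211., 457., 261.])), (0.59, array([496., 245., 542., 273.]))]
```

View pics/w2.png

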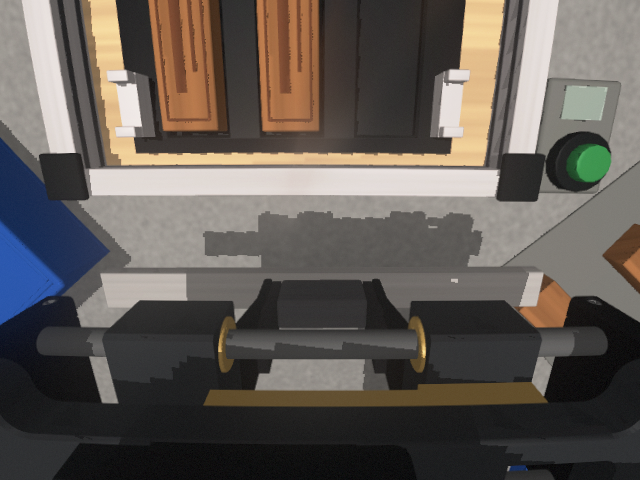

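apply_moves(rows=[[0, 0, 0.15, 0, 0, 0, 0.3], [0, 0, 0.35, 0, 0, 0, 0.3], [0, 0, 0.52, 0, 0, 0, 0.3], [0, 0, 0.62, 0, 0, 0, 0.3], [0, 0, 0.67, 0, 0, 0, 0.3], [0, 0, 0.69, 0, 0, 0, 0.3], [0, 0, 0.7, 0, 0, 0, 0.3], [0, 0, 0.7, 0, 0, 0, 0.3], [0, 0, 0.7, 0, 0, 0, 0.3]])

```text
clock: 6.72
position: [0.4511, -0.0162, 0.0364]
eef_rot: [0.999, 0.045, 0.001, 0.0]
force: [0.4, 0.5, -4.6]
finger_gap: 0.498
grip_force: 50.0
```

apply_moves(rows=[[0, 0, 0.01, 0, 0, 0, 0.3], [0, 0, 0.017, 0, 0, 0, 0.3], [0, 0, 0.017, 0, 0, 0, 0.3], [0, 0, 0.017, 0, 0, 0, 0.3]])

```text
clock: 7.05
position: [0.451, -0.0163, 0.0342]
eef_rot: [0.999, 0.045, 0.001, 0.0]
force: [-2.9, -0.1, 6.7]
finger_gap: 0.502
grip_force: 50.0
```

apply_moves(rows=[[0, 0, 0, 0, 0, 0, 0.66], [0, 0, 0, 0, 0, 0, 0.66], [0, 0, 0, 0, 0, 0, 0.66], [0, 0, -0.2, 0, 0, 0, 0.66], [0, 0, -0.45, 0, 0, 0, 0.66], [0, 0, -0.7, 0, 0, 0, 0.66], [0, 0, -0.7, 0, 0, 0, 0.66], [0, 0, -0.7, 0, 0, 0, 0.66]])

```text
clock: 7.72
position: [0.452, -0.0164, 0.1402]
eef_rot: [0.999, 0.045, 0.003, 0.001]
force: [-0.5, -0.6, -0.4]
finger_gap: 0.655
grip_force: 0.0
```

apply_moves(rows=[[0.25, -0.036, 0, 0, 0, 0, 0.66], [0.5, -0.072, 0, 0, 0, 0, 0.66], [0.75, -0.108, 0, 0, 0, 0, 0.66], [0.965, -0.143, 0, 0, 0, 0, 0.66], [0.965, -0.143, 0, 0, 0, 0, 0.66], [0.965, -0.143, 0, 0, 0, 0, 0.66], [0.965, -0.143, 0, 0, 0, 0, 0.66]])

```text
clock: 8.3
position: [0.5907, 0.0184, 0.136]
eef_rot: [0.999, 0.045, -0.002, -0.0]
force: [-0.5, -0.2, -0.2]
finger_gap: 0.663
grip_force: 0.0
```

```bash
python3 - <<'E'
from h import *
st=state(); print(st["clock"],st["position"],yaw(st),st["force"],st["finger_gap"])
read_camera("wrist"); C=cam("wrist",st)
for d in trace("done0","wrist")[:3]: print("done",d["p"],d["rect"],np.round(fitbox(C,d["region"],.12,.04,.026,.042),4) if 0 else np.round(fitbox(C,d["region"],.12,.04,.026,.042)[0],4))
print(togo(st,.5933,.018,.047,.0865))
E
```

```text
8.3 [0.59070373 0.01841018 0.13597792] 0.09072396927957514 [-0.51146497 -0.23805799 -0.21733887] 0.6630728572681469
done 0.78 [290.9, 158.1, 350.7, 318.4] [ 0.5952  0.0202 -3.049 ]
[np.float64(0.019), np.float64(0.005), np.float64(0.593), np.float64(0.002)]
```

apply_moves(rows=[[0.015, 0, 0.2, 0, 0, 0, 0.66], [0.015, 0, 0.4, 0, 0, 0, 0.66], [0.015, 0, 0.54, 0, 0, 0, 0.66], [0.015, 0, 0.6, 0, 0, 0, 0.66], [0.015, 0, 0.6, 0, 0, 0, 0.66], [0.015, 0, 0.6, 0, 0, 0, 0.3], [0.015, 0, 0.6, 0, 0, 0, 0.3], [0.015, 0, 0.6, 0, 0, 0, 0.3], [0.015, 0, 0.6, 0, 0, 0, 0.3], [0.015, 0, 0.6, 0, 0, 0, 0.3]], force=35)

```text
clock: 9.23
position: [0.5949, 0.0184, 0.0486]
eef_rot: [0.999, 0.045, 0.001, 0.0]
force: [-1.0, -0.4, 3.1]
finger_gap: 0.455
grip_force: 35.0
```

apply_moves(rows=[[0, 0, -0.08, 0, 0, 0, 0.3], [0, 0, -0.2, 0, 0, 0, 0.3], [0, 0, -0.4, 0, 0, 0, 0.3], [0, 0, -0.65, 0, 0, 0, 0.3], [0, 0, -0.9, 0, 0, 0, 0.3], [0, 0, -0.9, 0, 0, 0, 0.3], [0, 0, -0.9, 0, 0, 0, 0.3]])

```text
clock: 9.82
position: [0.5961, 0.0188, 0.1862]
eef_rot: [0.999, 0.045, 0.003, 0.0]
force: [0.2, 0.5, -1.2]
finger_gap: 0.453
grip_force: 35.0
```

```bash
python3 - <<'E'
from h import *
st=state(); print(st["clock"],st["position"],yaw(st),st["force"],st["finger_gap"],st["grip_force"])
t=np.radians(43)
for s in (1,-1): print(togo(st,.449+s*.068*np.cos(t),.345+s*.068*np.sin(t),.048,t), np.array([.449+s*.068*np.cos(t),.345+s*.068*np.sin(t)]))
E
```

```text
9.8167 [0.59610516 0.01875919 0.18616566] 0.09019422992433432 [ 0.16453958  0.53582286 -1.18491086] 0.4527355402583806 34.999714493751526
[np.float64(-0.428), np.float64(-2.534), np.float64(0.916), np.float64(-0.315)] [0.49873205 0.39137589]
[np.float64(-1.144), np.float64(-1.977), np.float64(0.912), np.float64(-0.315)] [0.39926795 0.29862411]
```

apply_moves(rows=[[-0.05, -0.25, 0, 0, 0, 0, 0.3], [-0.1, -0.5, 0, 0, 0, 0, 0.3], [-0.15, -0.75, 0, 0, 0, 0, 0.3], [-0.2, -1, 0, 0, 0, 0, 0.3]])

```text
clock: 10.15
position: [0.5494, 0.1659, 0.1813]
eef_rot: [0.999, 0.045, -0.001, 0.0]
force: [1.5, 0.6, -0.3]
finger_gap: 0.453
grip_force: 35.0
```

apply_moves(rows=[[-0.05, -0.25, 0, 0, 0, -0.05, 0.3], [-0.1, -0.5, 0, 0, 0, -0.1, 0.3], [-0.15, -0.75, 0, 0, 0, -0.15, 0.3], [-0.2, -1, 0, 0, 0, -0.2, 0.3], [-0.22, -1, 0, 0, 0, -0.26, 0.3], [-0.22, -1, 0, 0, 0, -0.315, 0.3], [-0.22, -1, 0, 0, 0, -0.315, 0.3], [-0.22, -1, 0, 0, 0, -0.315, 0.3]])

```text
clock: 10.82
position: [0.5042, 0.3108, 0.1814]
eef_rot: [0.931, 0.365, -0.001, 0.0]
force: [0.2, 0.1, -0.9]
finger_gap: 0.453
grip_force: 35.0
```

```bash
python3 - <<'E'
from h import *
st=state(); print(st["clock"],st["position"],yaw(st),st["force"],st["finger_gap"],st["grip_force"])
C=cam("wrist",st); im=read_camera("wrist"); cv2.imwrite("pics/w3.png",im)
t=np.radians(43)
for s in (1,): print(togo(st,.449+s*.068*np.cos(t),.345+s*.068*np.sin(t),.048,t))
f=frame(.449,.345,t)(boxpts(.302,.212,.0,.076)); print(project(C,f).round())
E
```

```text
10.8167 [0.50422013 0.31076669 0.18138454] 0.746381891019717 [ 0.21676154  0.14283285 -0.90660372] 0.4532584676987547 34.999220967292786
[np.float64(0.34), np.float64(-0.419), np.float64(0.889), np.float64(-0.002)]
[[360. 361.]
 [368. 412.]
 [180. 360.]
 [149. 410.]
 [370.  77.]
 [386.  58.]
 [136.  80.]
 [ 79.  64.]]
```

View pics/w3.png

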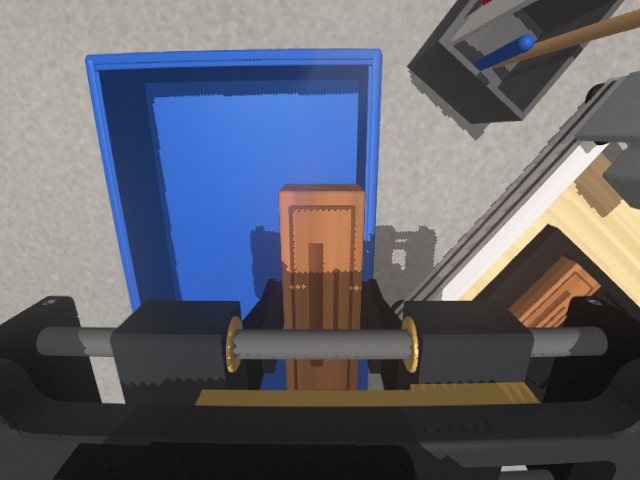

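apply_moves(rows=[[0.15, -0.2, 0, 0, 0, 0, 0.3], [0.35, -0.42, 0, 0, 0, 0, 0.3], [0.35, -0.42, 0.1, 0, 0, 0, 0.3], [0.35, -0.42, 0.35, 0, 0, 0, 0.3], [0.35, -0.42, 0.6, 0, 0, 0, 0.3], [0.35, -0.42, 0.8, 0, 0, 0, 0.3], [0.35, -0.42, 0.9, 0, 0, 0, 0.3], [0.35, -0.42, 0.9, 0, 0, 0, 0.3], [0.35, -0.42, 0.9, 0, 0, 0, 0.3]])

```text
clock: 11.62
position: [0.5004, 0.3932, 0.0478]
eef_rot: [0.931, 0.365, -0.0, -0.0]
force: [0.4, 0.5, 0.2]
finger_gap: 0.455
grip_force: 35.0
```

apply_moves(rows=[[0, 0, 0, 0, 0, 0, 0.6], [0, 0, 0, 0, 0, 0, 0.6], [0, 0, -0.2, 0, 0, 0, 0.6], [0, 0, -0.5, 0, 0, 0, 0.6], [0, 0, -0.8, 0, 0, 0, 0.6], [0, 0, -0.8, 0, 0, 0, 0.6]])

```text
clock: 12.12
position: [0.503, 0.3975, 0.1779]
eef_rot: [0.931, 0.366, 0.007, -0.002]
force: [0.7, 1.9, 0.4]
finger_gap: 0.595
grip_force: 0.0
```

```bash
python3 - <<'E'
from h import *
st=state(); print(st["clock"],st["position"],yaw(st),st["force"],st["finger_gap"],st["grip_force"])
P=frame(.5933,.018,.0865)(np.array([[0.002,.071,.047]]))[0]; print(P,togo(st,*P,.0865))
E
```

```text
12.1167 [0.50303789 0.39753873 0.177904  ] 0.749777308229009 [0.69175932 1.90775281 0.43644128] 0.5951485266560532 0.0
[0.58915868 0.08890733 0.047     ] [np.float64(-0.995), np.float64(1.896), np.float64(0.861), np.float64(0.317)]
```

apply_moves(rows=[[-0.12, 0.24, 0, 0, 0, 0, 0.66], [-0.25, 0.48, 0, 0, 0, 0, 0.66], [-0.37, 0.72, 0, 0, 0, 0, 0.66], [-0.5, 0.95, 0, 0, 0, 0, 0.66]])

```text
clock: 12.45
position: [0.5437, 0.2369, 0.1699]
eef_rot: [0.93, 0.366, 0.002, 0.001]
force: [0.2, -0.9, -0.0]
finger_gap: 0.659
grip_force: 0.0
```

apply_moves(rows=[[-0.12, 0.24, 0, 0, 0, 0.05, 0.66], [-0.25, 0.48, 0, 0, 0, 0.1, 0.66], [-0.37, 0.72, 0, 0, 0, 0.16, 0.66], [-0.495, 0.946, 0.15, 0, 0, 0.21, 0.66], [-0.495, 0.946, 0.3, 0, 0, 0.27, 0.66], [-0.495, 0.946, 0.3, 0, 0, 0.317, 0.66], [-0.495, 0.946, 0.3, 0, 0, 0.317, 0.66], [-0.495, 0.946, 0.3, 0, 0, 0.317, 0.66]])

```text
clock: 13.12
position: [0.5857, 0.0844, 0.1245]
eef_rot: [0.999, 0.045, 0.002, -0.0]
force: [0.5, -0.0, 1.2]
finger_gap: 0.661
grip_force: 0.0
```

```bash
python3 - <<'E'
from h import *
st=state(); print(st["clock"],st["position"],yaw(st),st["force"],st["finger_gap"])
read_camera("wrist"); C=cam("wrist",st)
for d in trace("done0","wrist")[:3]: print("done",d["p"],d["rect"],np.round(fitbox(C,d["region"],.12,.04,.026,.042)[0],4))
P=frame(.5933,.018,.0865)(np.array([[0.002,.071,.047]]))[0]; print(P,togo(st,*P,.0865))
E
```

```text
13.1167 [0.58572156 0.08441783 0.12450201] 0.08930192121828996 [ 0.48026257 -0.04831517  1.16787329] 0.6609611012525237
done 0.96 [288.6, 164.0, 343.2, 322.5] [ 0.5897  0.09   -3.0524]
done 0.85 [0.0, 290.5, 19.7, 322.9] [ 0.518   0.3308 -0.2276]
[0.58915868 0.08890733 0.047     ] [np.float64(0.024), np.float64(-0.028), np.float64(0.517), np.float64(0.001)]
```

apply_moves(rows=[[0.024, -0.03, 0.1, 0, 0, 0, 0.66], [0.024, -0.03, 0.3, 0, 0, 0, 0.66], [0.024, -0.03, 0.47, 0, 0, 0, 0.66], [0.024, -0.03, 0.52, 0, 0, 0, 0.66], [0.024, -0.03, 0.52, 0, 0, 0, 0.66], [0.024, -0.03, 0.52, 0, 0, 0, 0.3], [0.024, -0.03, 0.52, 0, 0, 0, 0.3], [0.024, -0.03, 0.52, 0, 0, 0, 0.3], [0.024, -0.03, 0.52, 0, 0, 0, 0.3], [0.024, -0.03, 0.52, 0, 0, 0, 0.3]])

```text
clock: 14.05
position: [0.5889, 0.089, 0.0455]
eef_rot: [0.999, 0.043, 0.001, -0.0]
force: [0.1, 0.9, 4.3]
finger_gap: 0.452
grip_force: 35.8
```

apply_moves(rows=[[0, 0, -0.08, 0, 0, 0, 0.3], [0, 0, -0.2, 0, 0, 0, 0.3], [0, 0, -0.4, 0, 0, 0, 0.3], [0, 0, -0.65, 0, 0, 0, 0.3], [0, 0, -0.9, 0, 0, 0, 0.3], [0, 0, -0.9, 0, 0, 0, 0.3], [0, 0, -0.9, 0, 0, 0, 0.3]])

```text
clock: 14.63
position: [0.5893, 0.089, 0.1825]
eef_rot: [0.999, 0.043, 0.002, 0.0]
force: [-0.8, -0.1, -2.0]
finger_gap: 0.462
grip_force: 35.0
```

```bash
python3 - <<'E'
from h import *
st=state(); print(st["clock"],st["position"],yaw(st),st["force"],st["finger_gap"],st["grip_force"])
t=np.radians(43)
for s in (-1,): print(togo(st,.449+s*.066*np.cos(t),.345+s*.066*np.sin(t),.048,t))
E
```

```text
14.6333 [0.58933831 0.08901138 0.18253291] 0.08640929193947144 [-0.81944976 -0.05645396 -2.00759346] 0.4617594066511226 34.99927282333374
[np.float64(-1.136), np.float64(-1.51), np.float64(0.891), np.float64(-0.317)]
```

apply_moves(rows=[[-0.15, -0.19, 0, 0, 0, 0, 0.3], [-0.29, -0.38, 0, 0, 0, 0, 0.3], [-0.43, -0.57, 0, 0, 0, 0, 0.3], [-0.568, -0.755, 0, 0, 0, 0, 0.3]])

```text
clock: 14.97
position: [0.4909, 0.1945, 0.1779]
eef_rot: [0.999, 0.043, -0.002, 0.0]
force: [-0.2, 0.8, -0.1]
finger_gap: 0.46
grip_force: 35.0
```

apply_moves(rows=[[-0.15, -0.19, 0, 0, 0, -0.05, 0.3], [-0.29, -0.38, 0, 0, 0, -0.1, 0.3], [-0.43, -0.57, 0, 0, 0, -0.15, 0.3], [-0.568, -0.755, 0, 0, 0, -0.2, 0.3], [-0.568, -0.755, 0, 0, 0, -0.26, 0.3], [-0.568, -0.755, 0, 0, 0, -0.317, 0.3], [-0.568, -0.755, 0, 0, 0, -0.317, 0.3], [-0.568, -0.755, 0, 0, 0, -0.317, 0.3]])

```text
clock: 15.63
position: [0.3981, 0.2987, 0.1785]
eef_rot: [0.931, 0.365, -0.001, 0.0]
force: [-0.8, -0.0, -0.9]
finger_gap: 0.457
grip_force: 35.0
```

```bash
python3 - <<'E'
from h import *
st=state(); print(st["clock"],st["position"],yaw(st),st["force"],st["finger_gap"],st["grip_force"])
C=cam("wrist",st); im=read_camera("wrist")
for d in trace("done0","wrist")[:3]: print("done",d["p"],d["rect"],np.round(fitbox(C,d["region"],.12,.04,.004,.029)[0],4))
t=np.radians(43)
for s in (-1,): print(togo(st,.449+s*.066*np.cos(t),.345+s*.066*np.sin(t),.048,t))
E
```

```text
15.6333 [0.3981204  0.29867604 0.17851661] 0.7463851028674814 [-0.75336489 -0.01225405 -0.8713397 ] 0.4565878645843582 34.99867022037506
done 0.89 [275.7, 184.8, 365.6, 388.5] [ 0.3812  0.2864 -2.3779]
done 0.86 [293.7, 0.0, 348.0, 138.9] [0.5012 0.3952 0.7407]
[np.float64(0.021), np.float64(0.006), np.float64(0.87), np.float64(-0.002)]
```

apply_moves(rows=[[0.02, 0, 0.2, 0, 0, 0, 0.3], [0.02, 0, 0.45, 0, 0, 0, 0.3], [0.02, 0, 0.7, 0, 0, 0, 0.3], [0.02, 0, 0.85, 0, 0, 0, 0.3], [0.02, 0, 0.87, 0, 0, 0, 0.3], [0.02, 0, 0.87, 0, 0, 0, 0.3], [0.02, 0, 0.87, 0, 0, 0, 0.6], [0.02, 0, 0.87, 0, 0, 0, 0.6], [0.02, 0, 0.6, 0, 0, 0, 0.6], [0.02, 0, 0.3, 0, 0, 0, 0.6], [0.02, 0, 0, 0, 0, 0, 0.6], [0.02, 0, 0, 0, 0, 0, 0.6]])

```text
clock: 16.73
position: [0.4045, 0.3052, 0.1883]
eef_rot: [0.93, 0.366, 0.007, -0.0]
force: [1.7, 1.7, -0.4]
finger_gap: 0.598
grip_force: 0.0
```

```bash
python3 - <<'E'
from h import *
st=state(); print(st["clock"],st["position"],yaw(st),st["force"],st["finger_gap"],st["grip_force"])
C=cam("wrist",st); im=read_camera("wrist")
for d in trace("done0","wrist")[:3]: print("done",d["p"],d["rect"],np.round(fitbox(C,d["region"],.12,.04,.004,.029)[0],4))
print(togo(st,.48,0.02,.2,.9), togo(st,.44,-.28,.2,.9))
E
```

```text
16.7333 [0.40448006 0.30524615 0.18829315] 0.750114498618748 [ 1.70983776  1.73351475 -0.35864659] 0.5976590023355568 0.0
done 0.91 [296.5, 0.0, 347.5, 153.7] [ 0.5015  0.3954 -2.3953]
done 0.68 [301.6, 171.0, 347.4, 290.2] [ 0.402  0.303 -2.391]
[np.float64(-0.927), np.float64(1.735), np.float64(-0.082), np.float64(-0.072)] [np.float64(-2.485), np.float64(3.016), np.float64(-0.096), np.float64(-0.072)]
```

apply_moves(rows=[[-0.12, 0.22, 0, 0, 0, 0, 0.66], [-0.24, 0.44, 0, 0, 0, 0, 0.66], [-0.36, 0.66, 0, 0, 0, 0, 0.66], [-0.464, 0.868, 0, 0, 0, 0, 0.66]])

```text
clock: 17.17
position: [0.4383, 0.1564, 0.179]
eef_rot: [0.931, 0.366, -0.001, 0.001]
force: [1.2, -0.4, 0.6]
finger_gap: 0.656
grip_force: 0.0
```

apply_moves(rows=[[-0.12, 0.22, 0, 0, 0, 0, 0.66], [-0.24, 0.44, 0, 0, 0, 0, 0.66], [-0.36, 0.66, 0, 0, 0, 0, 0.66], [-0.464, 0.868, 0, 0, 0, 0, 0.66]])

```text
clock: 17.5
position: [0.4759, 0.0134, 0.1789]
eef_rot: [0.931, 0.366, -0.001, 0.0]
force: [1.0, 0.5, 0.6]
finger_gap: 0.664
grip_force: 0.0
```

apply_moves(rows=[[-0.2, 0.16, 0, 0, 0, 0, 0.66], [-0.4, 0.32, 0, 0, 0, 0, 0.66], [-0.6, 0.48, 0, 0, 0, 0, 0.66], [-0.78, 0.64, 0, 0, 0, 0, 0.66]])

```text
clock: 17.83
position: [0.4548, -0.136, 0.1788]
eef_rot: [0.931, 0.366, -0.001, -0.0]
force: [0.4, 0.7, -0.3]
finger_gap: 0.663
grip_force: 0.0
```

apply_moves(rows=[[-0.2, 0.16, 0, 0, 0, -0.05, 0.66], [-0.4, 0.32, 0, 0, 0, -0.08, 0.66], [-0.6, 0.48, 0, 0, 0, -0.08, 0.66], [-0.78, 0.64, 0, 0, 0, -0.08, 0.66], [-0.78, 0.64, 0, 0, 0, -0.08, 0.66], [-0.78, 0.64, 0, 0, 0, -0.08, 0.66], [-0.78, 0.64, 0, 0, 0, -0.08, 0.66]])

```text
clock: 18.42
position: [0.4358, -0.283, 0.1788]
eef_rot: [0.897, 0.443, -0.0, -0.001]
force: [0.3, 0.2, 0.5]
finger_gap: 0.658
grip_force: 0.0
```

```bash
python3 - <<'E'
from h import *
st=state(); print(st["clock"],st["position"],yaw(st),st["force"],st["finger_gap"])
C=cam("wrist",st); im=read_camera("wrist"); cv2.imwrite("pics/w4.png",im)
for d in trace("blank0","wrist")[:5]:
    f,e=fitbox(C,d["region"],.12,.04,.003,.028); print("blank",round(d["p"],2),np.round(d["rect"]),np.round(f,4),np.round(np.degrees(f[2])%180,1),round(e,3),togo(st,f[0],f[1],.026,f[2]))
E
```

```text
18.4167 [ 0.43584627 -0.28300825  0.1787511 ] 0.9173176062901244 [0.32929035 0.24422437 0.481917  ] 0.6578578006444458
blank 0.9 [334. 203. 384. 324.] [ 0.4383 -0.3369 -2.1472] 57.0 0.087 [np.float64(-0.275), np.float64(0.233), np.float64(1.018), np.float64(-0.037)]
blank 0.66 [416. 197. 509. 313.] [ 0.5233 -0.3931  0.608 ] 34.8 0.147 [np.float64(-0.229), np.float64(0.911), np.float64(1.016), np.float64(0.148)]
blank 0.62 [236. 169. 290. 298.] [ 0.3839 -0.2547 -2.2064] 53.6 0.124 [np.float64(-0.061), np.float64(-0.388), np.float64(1.019), np.float64(-0.009)]
blank 0.4 [240.   0. 427. 120.] [ 0.5463 -0.1608 -0.9105] 127.8 0.353 [np.float64(1.094), np.float64(0.091), np.float64(1.019), np.float64(-0.627)]
```

View pics/w4.png

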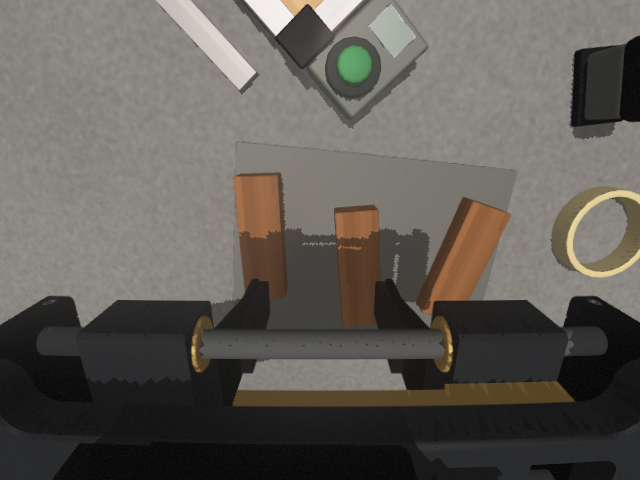

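apply_moves(rows=[[-0.03, -0.2, 0, 0, 0, -0.012, 0.66], [-0.062, -0.385, 0.1, 0, 0, -0.012, 0.66], [-0.062, -0.385, 0.35, 0, 0, -0.012, 0.66], [-0.062, -0.385, 0.6, 0, 0, -0.012, 0.66], [-0.062, -0.385, 0.6, 0, 0, -0.012, 0.66], [-0.062, -0.385, 0.6, 0, 0, -0.012, 0.66]])

```text
clock: 19.02
position: [0.3838, -0.2543, 0.0889]
eef_rot: [0.89, 0.455, -0.001, -0.002]
force: [-0.2, -0.6, -0.3]
finger_gap: 0.66
grip_force: 0.0
```

```bash
python3 - <<'E'
from h import *
st=state(); print(st["clock"],st["position"],yaw(st),st["force"],st["finger_gap"])
C=cam("wrist",st); im=read_camera("wrist")
for d in trace("blank0","wrist")[:5]:
    f,e=fitbox(C,d["region"],.12,.04,.003,.028); print("blank",round(d["p"],2),np.round(d["rect"]),np.round(f,4),np.round(np.degrees(f[2])%180,1),round(e,3),togo(st,f[0],f[1],.034,f[2]))
print(togo(st,.3836,-.254,.034,np.radians(54)))
E
```

```text
19.0167 [ 0.3837756  -0.25426318  0.08887193] 0.9448666067097607 [-0.21985151 -0.58866492 -0.29255691] 0.6597632342262111
blank 0.75 [418. 220. 494. 322.] [ 0.4789 -0.2792  0.9263] 53.1 0.344 [np.float64(0.237), np.float64(0.613), np.float64(0.363), np.float64(0.009)]
blank 0.64 [295. 170. 357. 331.] [ 0.3917 -0.2437 -2.1988] 54.0 0.131 [np.float64(0.088), np.float64(0.003), np.float64(0.366), np.float64(0.001)]
blank 0.56 [536. 212. 639. 326.] [ 0.5853 -0.3707  0.2066] 11.8 0.393 [np.float64(0.158), np.float64(1.545), np.float64(0.36), np.float64(0.352)]
[np.float64(0.001), np.float64(-0.0), np.float64(0.366), np.float64(0.001)]
```

apply_moves(rows=[[0, 0, 0.15, 0, 0, 0, 0.66], [0, 0, 0.3, 0, 0, 0, 0.66], [0, 0, 0.365, 0, 0, 0, 0.66], [0, 0, 0.365, 0, 0, 0, 0.66], [0, 0, 0.365, 0, 0, 0, 0.3], [0, 0, 0.365, 0, 0, 0, 0.3], [0, 0, 0.365, 0, 0, 0, 0.3], [0, 0, 0.365, 0, 0, 0, 0.3], [0, 0, 0.365, 0, 0, 0, 0.3]])

```text
clock: 19.87
position: [0.3854, -0.2567, 0.0362]
eef_rot: [0.891, 0.454, 0.0, 0.001]
force: [-1.1, 1.3, 6.4]
finger_gap: 0.456
grip_force: 35.0
```

```bash
cat >> h.py <<'E'
def heldx(st,C):
    """offset along tool x of the held block's centre from the TCP, from its far top edge in the wrist picture"""
    b=[]
    for d in trace("blank0","wrist"):
        l,t,r,bt=d["rect"]
        if l<321<r: b.append((d["p"],d["region"]))
    m=max(b,key=lambda x:x[0])[1]; rows=np.where(m[:,310:334].any(1))[0]
    zt=st["position"][2]-.031+.025; p=unproject(C,[[321.6,rows[0]]],zt)
    return (R.from_quat(st["eef_rot"]).as_matrix().T@(p[0]-st["position"]))[0]-.06, rows[0]
E
python3 - <<'E'
from h import *
st=state(); print(st["clock"],st["position"],yaw(st),st["force"],st["finger_gap"],st["grip_force"])
C=cam("wrist",st); im=read_camera("wrist"); print(heldx(st,C))
M=R.from_quat(st["eef_rot"]).as_matrix()
for s in(.06,-.06): print(project(C,st["position"]+M@[s,0,.006]))
E
```

```text
19.8667 [ 0.38536187 -0.25673513  0.03620461] 0.9424293910168587 [-1.08255233  1.33595805  6.40766948] 0.45643175310275 35.00341594219208
(np.float64(0.004059266017918256), np.int64(182))
[[323.42386224 191.05686371]]
[[322.96552259 403.30719214]]
```

apply_moves(rows=[[0, 0, -0.1, 0, 0, 0, 0.3], [0, 0, -0.3, 0, 0, 0, 0.3], [0, 0, -0.55, 0, 0, 0, 0.3], [0, 0, -0.75, 0, 0, 0, 0.3], [0, 0, -0.75, 0, 0, 0, 0.3], [0, 0, -0.75, 0, 0, 0, 0.3]])

```text
clock: 20.47
position: [0.3858, -0.2571, 0.1495]
eef_rot: [0.891, 0.454, 0.001, 0.002]
force: [-0.2, 0.2, -1.1]
finger_gap: 0.456
grip_force: 35.0
```

```bash
python3 - <<'E'
from h import *
st=state(); print(st["clock"],st["position"],yaw(st),st["force"],st["finger_gap"],st["grip_force"])
C=cam("wrist",st); im=read_camera("wrist"); print(heldx(st,C))
P=frame(.5933,.018,.0865)(np.array([[-.003,.07,.15]]))[0]; print(P,togo(st,*P,.0865))
print([ (round(d["p"],2),np.round(d["rect"])) for d in boxes_of("blank0","top")])
E
```

```text
20.4667 [ 0.38579963 -0.25709984  0.1494648 ] 0.9422448089143627 [-0.23690392  0.19816436 -1.13654338] 0.4555827575345391 34.99938905239105
(np.float64(0.0036182662825350875), np.int64(183))
[0.58426376 0.08747911 0.15      ] [np.float64(2.636), np.float64(-0.28), np.float64(-0.007), np.float64(0.409)]
[(0.69, array([389., 253., 437., 289.])), (0.67, array([385., 348., 403., 404.])), (0.64, array([355., 272., 407., 313.])), (0.62, array([416., 211., 457., 261.])), (0.59, array([496., 245., 542., 273.]))]
```

apply_moves(rows=[[0.2, -0.02, 0, 0, 0, 0, 0.3], [0.45, -0.05, 0, 0, 0, 0, 0.3], [0.7, -0.07, 0, 0, 0, 0, 0.3], [0.88, -0.093, 0, 0, 0, 0, 0.3]])

```text
clock: 20.95
position: [0.4514, -0.1379, 0.1461]
eef_rot: [0.891, 0.455, -0.0, -0.001]
force: [-0.2, -0.3, -0.6]
finger_gap: 0.457
grip_force: 35.0
```

apply_moves(rows=[[0.2, -0.02, 0, 0, 0, 0, 0.3], [0.45, -0.05, 0, 0, 0, 0, 0.3], [0.7, -0.07, 0, 0, 0, 0, 0.3], [0.88, -0.093, 0, 0, 0, 0, 0.3]])

```text
clock: 21.28
position: [0.5176, -0.0227, 0.1461]
eef_rot: [0.89, 0.455, -0.0, -0.001]
force: [0.5, -0.4, -0.5]
finger_gap: 0.453
grip_force: 35.0
```

apply_moves(rows=[[0.2, -0.02, 0, 0, 0, 0.05, 0.3], [0.45, -0.05, 0, 0, 0, 0.1, 0.3], [0.7, -0.07, 0, 0, 0, 0.15, 0.3], [0.87, -0.093, 0, 0, 0, 0.2, 0.3], [0.87, -0.093, 0, 0, 0, 0.25, 0.3], [0.87, -0.093, 0, 0, 0, 0.3, 0.3], [0.87, -0.093, 0, 0, 0, 0.36, 0.3], [0.87, -0.093, 0, 0, 0, 0.409, 0.3], [0.87, -0.093, 0, 0, 0, 0.409, 0.3], [0.87, -0.093, 0, 0, 0, 0.409, 0.3]])

```text
clock: 22.12
position: [0.5818, 0.0876, 0.1459]
eef_rot: [0.999, 0.045, -0.001, -0.0]
force: [-0.1, -0.1, -0.7]
finger_gap: 0.459
grip_force: 35.0
```

```bash
cat >> h.py <<'E'
E0=(.5933,.0180,.0865)
def pocket(st,y,hx,z): return togo(st,*frame(*E0)(np.array([[-hx,y,z]]))[0],E0[2])
E
python3 - <<'E'
from h import *
st=state(); print(st["clock"],st["position"],yaw(st),st["force"],st["finger_gap"],st["grip_force"])
C=cam("wrist",st); im=read_camera("wrist"); cv2.imwrite("pics/w5.png",im); print(heldx(st,C), pocket(st,.07,.0036,.060))
L=np.array([[.075,.12,.026],[.075,-.12,.026],[.06,-.022,.026],[.062,.022,.026]]); print(project(C,frame(*E0)(L)).round(1))
E
```

```text
22.1167 [0.58179945 0.08755857 0.14588506] 0.0891580216925501 [-0.13184521 -0.11650108 -0.66989569] 0.4585810398460335 34.99984681606293
(np.float64(0.0030484667045302394), np.int64(183)) [np.float64(0.014), np.float64(0.002), np.float64(0.573), np.float64(0.001)]
[[257.1 139.1]
 [565.9 142.6]
 [441.  160.1]
 [384.9 157. ]]
```

View pics/w5.png

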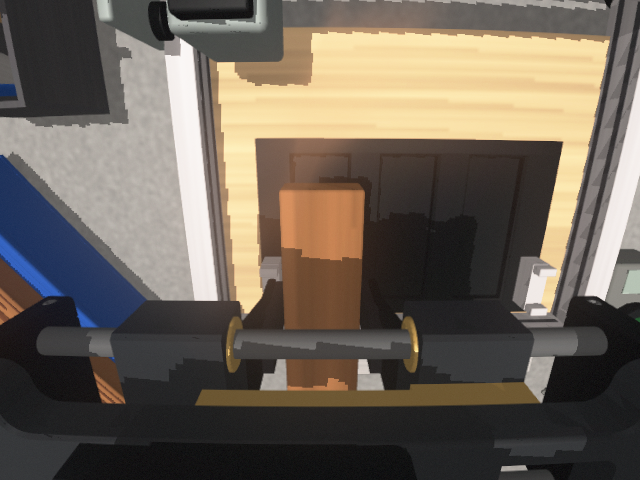

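```bash
sed -i 's/zt=st\["position"\]\[2\]-.031+.025/zt=st["position"][2]-.031/' h.py; python3 - <<'E'
from h import *
st=state(); C=cam("wrist",st)
read_camera("wrist"); hx=heldx(st,C)[0]; print(hx)
print(pocket(st,.07,hx,.060))
# where pocket2 mouth is seen: corners by eye (290,153),(351,153) at z .026
p=unproject(C,[[290,153],[351,153],[380,155],[436,155],[257,140],[562,142]],.026)
c,s=np.cos(E0[2]),np.sin(E0[2]); q=(p[:,:2]-E0[:2])@np.array([[c,-s],[s,c]]); print(q.round(4))
E
```

```text
0.00014078540966143416
[np.float64(0.034), np.float64(0.002), np.float64(0.577), np.float64(0.001)]
[[ 0.0651  0.0952]
 [ 0.0652  0.0481]
 [ 0.0639  0.0256]
 [ 0.0642 -0.018 ]
 [ 0.0748  0.1202]
 [ 0.0757 -0.1173]]
```

apply_moves(rows=[[0.037, -0.004, 0.15, 0, 0, 0, 0.3], [0.037, -0.004, 0.35, 0, 0, 0, 0.3], [0.037, -0.004, 0.5, 0, 0, 0, 0.3], [0.037, -0.004, 0.56, 0, 0, 0, 0.3], [0.037, -0.004, 0.56, 0, 0, 0, 0.3], [0.037, -0.004, 0.56, 0, 0, 0, 0.3], [0.037, -0.004, 0.56, 0, 0, 0, 0.3]])

```text
clock: 22.9
position: [0.5894, 0.089, 0.0652]
eef_rot: [0.999, 0.043, 0.001, -0.0]
force: [0.1, 0.4, -1.6]
finger_gap: 0.452
grip_force: 35.0
```

```bash
python3 - <<'E'
from h import *
st=state(); C=cam("wrist",st); print(st["clock"],st["position"],yaw(st),st["force"])
im=read_camera("wrist"); print(heldx(st,C),pocket(st,.071,heldx(st,C)[0],.048))
cv2.imwrite("pics/w6.png",cv2.resize(im[120:320,220:540],None,fx=2.4,fy=2.4,interpolation=cv2.INTER_CUBIC))
E
```

```text
22.9 [0.58943923 0.08899633 0.06519466] 0.08617452537691375 [ 0.1387509   0.43084866 -1.59514509]
(np.float64(-0.00041995944246708133), np.int64(183)) [np.float64(-0.013), np.float64(0.0), np.float64(0.115), np.float64(-0.0)]
```

View pics/w6.png

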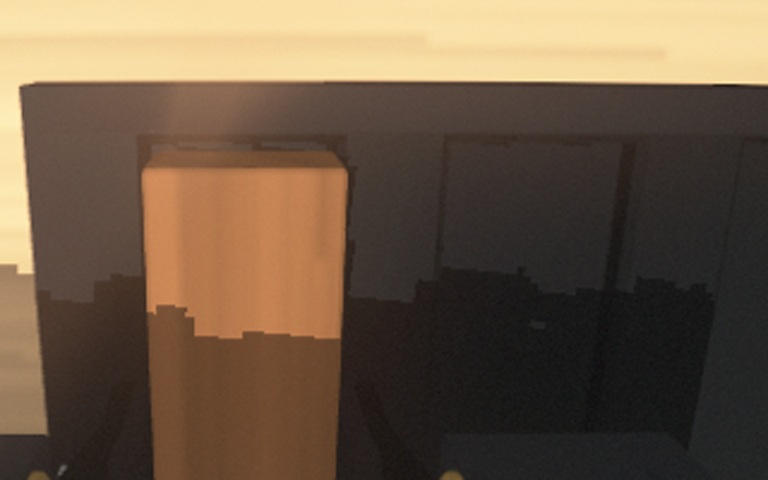

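apply_moves(rows=[[-0.008, 0, 0.03, 0, 0, 0, 0.3], [-0.008, 0, 0.06, 0, 0, 0, 0.3], [-0.008, 0, 0.09, 0, 0, 0, 0.3], [-0.008, 0, 0.115, 0, 0, 0, 0.3], [-0.008, 0, 0.115, 0, 0, 0, 0.3], [-0.008, 0, 0.115, 0, 0, 0, 0.3]])

```text
clock: 23.55
position: [0.587, 0.0885, 0.0499]
eef_rot: [0.999, 0.043, -0.0, 0.001]
force: [-10.0, -2.3, 26.0]
finger_gap: 0.458
grip_force: 35.0
```

apply_moves(rows=[[-0.008, 0, 0, 0, 0, 0, 0.3], [-0.008, 0, 0, 0, 0, 0, 0.54], [-0.008, 0, 0, 0, 0, 0, 0.56], [-0.008, 0, -0.2, 0, 0, 0, 0.56], [-0.008, 0, -0.5, 0, 0, 0, 0.6], [-0.008, 0, -0.8, 0, 0, 0, 0.6], [-0.008, 0, -0.8, 0, 0, 0, 0.6], [-0.008, 0, -0.8, 0, 0, 0, 0.6]])

```text
clock: 24.22
position: [0.588, 0.089, 0.1696]
eef_rot: [0.999, 0.043, 0.003, -0.0]
force: [-1.0, 0.0, -1.0]
finger_gap: 0.595
grip_force: 0.0
```

```bash
python3 - <<'E'
from h import *
st=state(); C=cam("wrist",st); print(st["clock"],st["position"],yaw(st),st["force"])
im=read_camera("wrist")
for d in trace("blank0","wrist")[:2]:
    if d["p"]<.4: continue
    f,e=fitbox(C,d["region"],.12,.04,.026,.042); c,s=np.cos(E0[2]),np.sin(E0[2]); print(d["p"],d["rect"],f.round(4),e,(f[:2]-E0[:2])@np.array([[c,-s],[s,c]]))
C2=cam("top"); read_camera("top")
for d in trace("blank0","top"):
    f,e=fitbox(C2,d["region"],.12,.04,.003,.028); print(round(d["p"],2),np.round(d["rect"]),np.round(f,4),np.degrees(f[2])%180)
print(togo(st,.46,-.30,.18,1.0))
E
```

```text
24.2167 [0.5880155  0.08898949 0.16955496] 0.08583614423189027 [-0.95876307  0.03718344 -1.04588299]
0.73 [297.4, 162.2, 348.2, 302.7] [0.588  0.0889 0.087 ] 0.028638310588704054 [0.00081004 0.07111134]
0.86 [417. 210. 458. 261.] [ 0.5216 -0.3918 -2.5275] 35.18708816612019
0.74 [387. 254. 436. 286.] [ 0.437  -0.3352 -2.1118] 59.00060802343543
0.66 [234. 186. 247. 232.] [ 0.6754  0.0766 -3.7815] 143.33790010344268
0.64 [495. 247. 544. 275.] [ 0.4581 -0.6011 -1.8412] 74.50955359648862
0.56 [386. 349. 404. 402.] [ 0.1813 -0.2854 -3.0725] 3.957382711269105
[np.float64(-1.072), np.float64(2.511), np.float64(-0.076), np.float64(-0.436)]
```

apply_moves(rows=[[-0.1, 0.23, 0, 0, 0, 0, 0.66], [-0.21, 0.46, 0, 0, 0, 0, 0.66], [-0.31, 0.69, 0, 0, 0, 0, 0.66], [-0.414, 0.912, 0, 0, 0, 0, 0.66]])

```text
clock: 24.75
position: [0.5337, -0.0547, 0.164]
eef_rot: [0.999, 0.043, -0.002, -0.0]
force: [0.7, -0.6, 0.3]
finger_gap: 0.653
grip_force: 0.0
```

apply_moves(rows=[[-0.1, 0.23, 0, 0, 0, 0, 0.66], [-0.21, 0.46, 0, 0, 0, 0, 0.66], [-0.31, 0.69, 0, 0, 0, 0, 0.66], [-0.414, 0.912, 0, 0, 0, 0, 0.66]])

```text
clock: 25.08
position: [0.4834, -0.1964, 0.1642]
eef_rot: [0.999, 0.043, -0.001, -0.001]
force: [1.2, -0.1, -0.7]
finger_gap: 0.661
grip_force: 0.0
```

apply_moves(rows=[[-0.1, 0.23, 0, 0, 0, -0.05, 0.66], [-0.21, 0.46, 0, 0, 0, -0.1, 0.66], [-0.31, 0.69, 0, 0, 0, -0.15, 0.66], [-0.414, 0.912, 0, 0, 0, -0.21, 0.66], [-0.414, 0.912, 0, 0, 0, -0.27, 0.66], [-0.414, 0.912, 0, 0, 0, -0.33, 0.66], [-0.414, 0.912, 0, 0, 0, -0.39, 0.66], [-0.414, 0.912, 0, 0, 0, -0.44, 0.66], [-0.414, 0.912, 0, 0, 0, -0.44, 0.66], [-0.414, 0.912, 0, 0, 0, -0.44, 0.66]])

```text
clock: 25.92
position: [0.4345, -0.336, 0.1645]
eef_rot: [0.877, 0.481, -0.0, -0.001]
force: [0.4, 0.0, -0.3]
finger_gap: 0.659
grip_force: 0.0
```

```bash
cat >> h.py <<'E'
def blanks(st,C):
    for d in trace("blank0","wrist")[:4]:
        f,e=fitbox(C,d["region"],.12,.04,.003,.028); print("blank",round(d["p"],2),np.round(d["rect"]),np.round(f,4),np.round(np.degrees(f[2])%180,1),round(e,3),togo(st,f[0],f[1],.034,f[2]))
E
python3 - <<'E'
from h import *
st=state(); C=cam("wrist",st); print(st["clock"],st["position"],yaw(st),st["force"])
read_camera("wrist"); blanks(st,C); print(togo(st,.4378,-.336,.034,np.radians(58)))
E
```

```text
25.9167 [ 0.43453207 -0.33596854  0.16451403] 1.0041452243483695 [ 0.43023024  0.02249089 -0.25825569]
blank 0.9 [303. 162. 354. 294.] [ 0.4389 -0.3368  0.9964] 57.1 0.043 [np.float64(0.011), np.float64(0.03), np.float64(0.87), np.float64(0.004)]
blank 0.79 [390. 161. 496. 301.] [ 0.5231 -0.3935  0.6074] 34.8 0.038 [np.float64(-0.007), np.float64(0.707), np.float64(0.868), np.float64(0.189)]
blank 0.74 [ 75. 270. 145. 330.] [ 0.2547 -0.2805  0.1122] 6.4 1.402 [np.float64(-0.332), np.float64(-1.207), np.float64(0.873), np.float64(0.426)]
[np.float64(0.011), np.float64(0.021), np.float64(0.87), np.float64(-0.004)]
```

apply_moves(rows=[[0.011, 0.028, 0.2, 0, 0, 0.003, 0.66], [0.011, 0.028, 0.45, 0, 0, 0.003, 0.66], [0.011, 0.028, 0.68, 0, 0, 0.003, 0.66], [0.011, 0.028, 0.82, 0, 0, 0.003, 0.66], [0.011, 0.028, 0.865, 0, 0, 0.003, 0.66], [0.011, 0.028, 0.865, 0, 0, 0.003, 0.66], [0.011, 0.028, 0.865, 0, 0, 0.003, 0.66], [0.011, 0.028, 0.865, 0, 0, 0.003, 0.3], [0.011, 0.028, 0.865, 0, 0, 0.003, 0.3], [0.011, 0.028, 0.865, 0, 0, 0.003, 0.3], [0.011, 0.028, 0.865, 0, 0, 0.003, 0.3], [0.011, 0.028, 0.865, 0, 0, 0.003, 0.3]])

```text
clock: 27.02
position: [0.4403, -0.3379, 0.0377]
eef_rot: [0.877, 0.48, 0.0, 0.001]
force: [-1.4, 0.7, 4.7]
finger_gap: 0.455
grip_force: 35.0
```

apply_moves(rows=[[0, 0, -0.1, 0, 0, 0, 0.3], [0, 0, -0.3, 0, 0, 0, 0.3], [0, 0, -0.55, 0, 0, 0, 0.3], [0, 0, -0.75, 0, 0, 0, 0.3], [0, 0, -0.75, 0, 0, 0, 0.3], [0, 0, -0.75, 0, 0, 0, 0.3]])

```text
clock: 27.52
position: [0.4409, -0.3382, 0.1511]
eef_rot: [0.877, 0.48, 0.001, 0.002]
force: [-0.9, 0.9, -1.7]
finger_gap: 0.452
grip_force: 35.0
```

```bash
python3 - <<'E'
from h import *
st=state(); print(st["clock"],st["position"],yaw(st),st["force"],st["finger_gap"],st["grip_force"])
C=cam("wrist",st); im=read_camera("wrist"); hx=heldx(st,C); print(hx)
print(pocket(st,.001,hx[0]-.0005,.146))
E
```

```text
27.5167 [ 0.44087589 -0.33815835  0.15110562] 1.0009070658223018 [-0.87494787  0.86374321 -1.67781522] 0.45178337506910266 34.99925673007965
(np.float64(0.00023819014556850787), np.int64(183))
[np.float64(2.554), np.float64(-0.428), np.float64(0.03), np.float64(0.437)]
```

apply_moves(rows=[[0.2, -0.035, 0, 0, 0, 0, 0.3], [0.42, -0.07, 0, 0, 0, 0, 0.3], [0.64, -0.11, 0, 0, 0, 0, 0.3], [0.851, -0.143, 0, 0, 0, 0, 0.3]])

```text
clock: 27.95
position: [0.4896, -0.2162, 0.1469]
eef_rot: [0.877, 0.48, -0.001, -0.002]
force: [0.7, 1.0, -0.7]
finger_gap: 0.456
grip_force: 35.0
```

apply_moves(rows=[[0.2, -0.035, 0, 0, 0, 0, 0.3], [0.42, -0.07, 0, 0, 0, 0, 0.3], [0.64, -0.11, 0, 0, 0, 0, 0.3], [0.851, -0.143, 0, 0, 0, 0, 0.3]])

```text
clock: 28.28
position: [0.5404, -0.0971, 0.147]
eef_rot: [0.877, 0.48, -0.001, -0.001]
force: [0.3, 1.1, -0.6]
finger_gap: 0.456
grip_force: 35.0
```

apply_moves(rows=[[0.2, -0.035, 0, 0, 0, 0.05, 0.3], [0.42, -0.07, 0, 0, 0, 0.1, 0.3], [0.64, -0.11, 0, 0, 0, 0.15, 0.3], [0.851, -0.143, 0, 0, 0, 0.2, 0.3], [0.851, -0.143, 0, 0, 0, 0.25, 0.3], [0.851, -0.143, 0, 0, 0, 0.31, 0.3], [0.851, -0.143, 0, 0, 0, 0.37, 0.3], [0.851, -0.143, 0, 0, 0, 0.437, 0.3], [0.851, -0.143, 0, 0, 0, 0.437, 0.3], [0.851, -0.143, 0, 0, 0, 0.437, 0.3]])

```text
clock: 29.12
position: [0.5911, 0.0199, 0.1472]
eef_rot: [0.999, 0.044, -0.002, -0.0]
force: [0.8, 0.6, -1.4]
finger_gap: 0.455
grip_force: 35.0
```

```bash
python3 - <<'E'
from h import *
st=state(); print(st["clock"],st["position"],yaw(st),st["force"],st["finger_gap"],st["grip_force"])
C=cam("wrist",st); im=read_camera("wrist"); hx=heldx(st,C); print(hx)
print(pocket(st,.001,hx[0]-.0005,.066))
E
```

```text
29.1167 [0.5911139  0.01987868 0.1472224 ] 0.08841411033172794 [ 0.82714712  0.59667889 -1.4179773 ] 0.4550148398460892 35.00000059604645
(np.float64(-0.0003663071961170286), np.int64(183))
[np.float64(0.021), np.float64(0.007), np.float64(0.541), np.float64(0.001)]
```

apply_moves(rows=[[0.018, 0.007, 0.15, 0, 0, 0.001, 0.3], [0.018, 0.007, 0.35, 0, 0, 0.001, 0.3], [0.018, 0.007, 0.48, 0, 0, 0.001, 0.3], [0.018, 0.007, 0.55, 0, 0, 0.001, 0.3], [0.018, 0.007, 0.55, 0, 0, 0.001, 0.3], [0.018, 0.007, 0.55, 0, 0, 0.001, 0.3], [0.018, 0.007, 0.55, 0, 0, 0.001, 0.3]])

```text
clock: 29.8
position: [0.5961, 0.0192, 0.0679]
eef_rot: [0.999, 0.042, 0.001, -0.0]
force: [0.2, 0.2, -1.0]
finger_gap: 0.454
grip_force: 35.0
```

```bash
python3 - <<'E'
from h import *
st=state(); C=cam("wrist",st); print(st["clock"],st["position"],yaw(st),st["force"],st["finger_gap"])
im=read_camera("wrist"); hx=heldx(st,C); print(hx,pocket(st,.001,hx[0]-.0005,.0517))
E
```

```text
29.8 [0.5960806  0.01922648 0.06793369] 0.0842972706867962 [ 0.15526122  0.18983338 -1.01362599] 0.45392636708324696
(np.float64(-0.000417228089048427), np.int64(183)) [np.float64(-0.013), np.float64(-0.0), np.float64(0.108), np.float64(-0.001)]
```

apply_moves(rows=[[-0.013, 0, 0.03, 0, 0, 0, 0.3], [-0.013, 0, 0.06, 0, 0, 0, 0.3], [-0.013, 0, 0.09, 0, 0, 0, 0.3], [-0.013, 0, 0.11, 0, 0, 0, 0.3], [-0.013, 0, 0.11, 0, 0, 0, 0.3], [-0.013, 0, 0.11, 0, 0, 0, 0.3]])

```text
clock: 30.4
position: [0.5933, 0.0189, 0.0517]
eef_rot: [0.999, 0.042, 0.0, 0.0]
force: [-4.1, -0.3, 11.4]
finger_gap: 0.457
grip_force: 35.0
```

Seated at the expected height with light contact. Release, lift, and check.

apply_moves(rows=[[0, 0, 0.01, 0, 0, 0, 0.3], [0, 0, 0, 0, 0, 0, 0.54], [0, 0, 0, 0, 0, 0, 0.56], [0, 0, -0.2, 0, 0, 0, 0.56], [0, 0, -0.5, 0, 0, 0, 0.6], [0, 0, -0.8, 0, 0, 0, 0.6], [0, 0, -0.8, 0, 0, 0, 0.6], [0, 0, -0.8, 0, 0, 0, 0.6]])

```text
clock: 31.07
position: [0.5954, 0.0192, 0.1736]
eef_rot: [0.999, 0.042, 0.004, 0.0]
force: [0.1, -0.5, -1.3]
finger_gap: 0.6
grip_force: 0.0
```

```bash
cat >> h.py <<'E'
def seated(st,C):
    for d in trace("blank0","wrist")[:3]:
        if d["p"]<.4: continue
        f,e=fitbox(C,d["region"],.12,.04,.026,.042); c,s=np.cos(E0[2]),np.sin(E0[2]); print("seat",round(d["p"],2),np.round(d["rect"]),f.round(4),round(e,3),((f[:2]-E0[:2])@np.array([[c,-s],[s,c]])).round(4))
E
python3 - <<'E'
from h import *
st=state(); C=cam("wrist",st); print(st["clock"],st["position"],yaw(st),st["force"])
im=read_camera("wrist"); seated(st,C)
C2=cam("top"); read_camera("top")
for d in trace("blank0","top"):
    f,e=fitbox(C2,d["region"],.12,.04,.003,.028); print(round(d["p"],2),np.round(d["rect"]),np.round(f,4),np.degrees(f[2])%180)
print(togo(st,.5225,-.393,.16,np.radians(35)))
E
```

```text
31.0667 [0.59541967 0.01919781 0.17362714] 0.08371400601565314 [ 0.06870761 -0.48336887 -1.34490283]
seat 0.83 [215. 166. 272. 303.] [ 0.5877  0.0878 -3.0548] 0.095 [0.0004 0.0701]
seat 0.66 [297. 165. 346. 301.] [ 0.5934  0.0193 -3.0579] 0.023 [0.0002 0.0013]
0.85 [383. 346. 403. 402.] [ 0.1825 -0.2858 -3.0812] 3.4574050028085423
0.72 [416. 211. 455. 260.] [ 0.5207 -0.3921 -2.5451] 34.178987578009696
0.41 [271. 220. 275. 223.] [0.5566 0.0014 0.0018] 0.10252046879355432
[np.float64(-0.715), np.float64(2.698), np.float64(0.088), np.float64(-0.252)]
```

apply_moves(rows=[[-0.06, 0.23, 0, 0, 0, 0, 0.66], [-0.12, 0.46, 0, 0, 0, 0, 0.66], [-0.18, 0.69, 0, 0, 0, 0, 0.66], [-0.238, 0.9, 0, 0, 0, 0, 0.66]])

```text
clock: 31.6
position: [0.567, -0.1206, 0.1677]
eef_rot: [0.999, 0.042, -0.002, -0.0]
force: [0.4, 0.3, 0.5]
finger_gap: 0.659
grip_force: 0.0
```

apply_moves(rows=[[-0.06, 0.23, 0, 0, 0, 0, 0.66], [-0.12, 0.46, 0, 0, 0, 0, 0.66], [-0.18, 0.69, 0, 0, 0, 0, 0.66], [-0.238, 0.9, 0, 0, 0, 0, 0.66]])

```text
clock: 31.93
position: [0.5426, -0.2581, 0.1677]
eef_rot: [0.999, 0.041, -0.002, -0.001]
force: [0.3, -0.6, -0.8]
finger_gap: 0.656
grip_force: 0.0
```

apply_moves(rows=[[-0.06, 0.23, 0, 0, 0, -0.05, 0.66], [-0.12, 0.46, 0, 0, 0, -0.1, 0.66], [-0.18, 0.69, 0, 0, 0, -0.15, 0.66], [-0.238, 0.9, 0, 0, 0, -0.2, 0.66], [-0.238, 0.9, 0, 0, 0, -0.252, 0.66], [-0.238, 0.9, 0, 0, 0, -0.252, 0.66], [-0.238, 0.9, 0, 0, 0, -0.252, 0.66]])

```text
clock: 32.52
position: [0.5195, -0.3927, 0.1678]
eef_rot: [0.954, 0.3, -0.001, -0.002]
force: [-0.6, 0.1, 0.2]
finger_gap: 0.663
grip_force: 0.0
```

```bash
python3 - <<'E'
from h import *
st=state(); C=cam("wrist",st); print(st["clock"],st["position"],yaw(st),st["force"])
read_camera("wrist"); blanks(st,C)
E
```

```text
32.5167 [ 0.51953749 -0.392675    0.16777784] 0.6086096118273902 [-0.63407406  0.1486843   0.20535666]
blank 0.75 [305. 158. 350. 293.] [ 0.5236 -0.3936 -2.5412] 34.4 0.028 [np.float64(0.019), np.float64(0.024), np.float64(0.892), np.float64(0.004)]
blank 0.24 [  0.   3. 195. 125.] [ 0.543  -0.1385 -1.0297] 121.0 0.441 [np.float64(1.097), np.float64(-1.297), np.float64(0.897), np.float64(-0.718)]
```

apply_moves(rows=[[0.015, 0.024, 0.2, 0, 0, 0.004, 0.66], [0.015, 0.024, 0.45, 0, 0, 0.004, 0.66], [0.015, 0.024, 0.7, 0, 0, 0.004, 0.66], [0.015, 0.024, 0.85, 0, 0, 0.004, 0.66], [0.015, 0.024, 0.892, 0, 0, 0.004, 0.66], [0.015, 0.024, 0.892, 0, 0, 0.004, 0.66], [0.015, 0.024, 0.892, 0, 0, 0.004, 0.66], [0.015, 0.024, 0.892, 0, 0, 0.004, 0.3], [0.015, 0.024, 0.892, 0, 0, 0.004, 0.3], [0.015, 0.024, 0.892, 0, 0, 0.004, 0.3], [0.015, 0.024, 0.892, 0, 0, 0.004, 0.3], [0.015, 0.024, 0.892, 0, 0, 0.004, 0.3]])

```text
clock: 33.62
position: [0.5247, -0.3957, 0.0377]
eef_rot: [0.955, 0.297, 0.0, 0.001]
force: [-0.8, 0.6, 5.6]
finger_gap: 0.453
grip_force: 35.0
```

apply_moves(rows=[[0, 0, -0.1, 0, 0, 0, 0.3], [0, 0, -0.3, 0, 0, 0, 0.3], [0, 0, -0.55, 0, 0, 0, 0.3], [0, 0, -0.75, 0, 0, 0, 0.3], [0, 0, -0.75, 0, 0, 0, 0.3], [0, 0, -0.75, 0, 0, 0, 0.3]])

```text
clock: 34.12
position: [0.5252, -0.3962, 0.1512]
eef_rot: [0.955, 0.297, 0.001, 0.002]
force: [-0.5, 0.0, -0.5]
finger_gap: 0.456
grip_force: 35.0
```

```bash
python3 - <<'E'
from h import *
st=state(); print(st["clock"],st["position"],yaw(st),st["force"],st["finger_gap"],st["grip_force"])
C=cam("wrist",st); im=read_camera("wrist"); hx=heldx(st,C); print(hx)
print(pocket(st,-.069,hx[0]-.0005,.146))
E
```

```text
34.1167 [ 0.52521115 -0.39617627  0.15121957] 0.6029434681904992 [-0.46533402  0.04031523 -0.50187268] 0.4558650966932469 34.99958395957947
(np.float64(0.00042516245725680857), np.int64(182))
[np.float64(1.713), np.float64(-1.617), np.float64(0.029), np.float64(0.247)]
```

apply_moves(rows=[[0.16, -0.15, 0, 0, 0, 0, 0.3], [0.34, -0.32, 0, 0, 0, 0, 0.3], [0.52, -0.49, 0, 0, 0, 0, 0.3], [0.69, -0.65, 0, 0, 0, 0, 0.3], [0.856, -0.808, 0, 0, 0, 0, 0.3]])

```text
clock: 34.63
position: [0.5599, -0.2203, 0.1463]
eef_rot: [0.955, 0.297, -0.001, -0.001]
force: [0.6, 0.7, -0.4]
finger_gap: 0.454
grip_force: 35.0
```

apply_moves(rows=[[0.16, -0.15, 0, 0, 0, 0.05, 0.3], [0.34, -0.32, 0, 0, 0, 0.1, 0.3], [0.52, -0.49, 0, 0, 0, 0.15, 0.3], [0.69, -0.65, 0, 0, 0, 0.2, 0.3], [0.856, -0.808, 0, 0, 0, 0.247, 0.3], [0.856, -0.808, 0, 0, 0, 0.247, 0.3], [0.856, -0.808, 0, 0, 0, 0.247, 0.3], [0.856, -0.808, 0, 0, 0, 0.247, 0.3]])

```text
clock: 35.3
position: [0.5969, -0.0506, 0.1468]
eef_rot: [0.999, 0.043, -0.002, 0.0]
force: [0.1, -1.0, -1.0]
finger_gap: 0.455
grip_force: 35.0
```

```bash
python3 - <<'E'
from h import *
st=state(); print(st["clock"],st["position"],yaw(st),st["force"],st["finger_gap"],st["grip_force"])
C=cam("wrist",st); im=read_camera("wrist"); hx=heldx(st,C); print(hx)
print(pocket(st,-.069,hx[0]-.0005,.066))
E
```

```text
35.3 [ 0.59690118 -0.05059574  0.14684351] 0.08685614599345982 [ 0.11797331 -0.97088452 -0.96945647] 0.45510366022978954 34.9992299079895
(np.float64(0.00015484023136582564), np.int64(182))
[np.float64(0.02), np.float64(0.002), np.float64(0.539), np.float64(0.0)]
```

apply_moves(rows=[[0.01, 0.002, 0.15, 0, 0, 0, 0.3], [0.01, 0.002, 0.35, 0, 0, 0, 0.3], [0.01, 0.002, 0.48, 0, 0, 0, 0.3], [0.01, 0.002, 0.55, 0, 0, 0, 0.3], [0.01, 0.002, 0.55, 0, 0, 0, 0.3], [0.01, 0.002, 0.55, 0, 0, 0, 0.3], [0.01, 0.002, 0.55, 0, 0, 0, 0.3]])

```text
clock: 35.98
position: [0.6007, -0.0508, 0.0676]
eef_rot: [0.999, 0.042, 0.001, 0.0]
force: [0.7, -0.2, 0.0]
finger_gap: 0.457
grip_force: 35.0
```

```bash
python3 - <<'E'
from h import *
st=state(); C=cam("wrist",st); print(st["clock"],st["position"],yaw(st),st["force"],st["finger_gap"])
im=read_camera("wrist"); hx=heldx(st,C); print(hx,pocket(st,-.069,hx[0]-.0005,.0517))
E
```

```text
35.9833 [ 0.60067197 -0.05076948  0.0676414 ] 0.08497722382571261 [ 0.68192129 -0.19281063  0.02971705] 0.45659908422956164
(np.float64(-0.0004162412731690268), np.int64(183)) [np.float64(-0.003), np.float64(-0.001), np.float64(0.106), np.float64(-0.001)]
```

apply_moves(rows=[[-0.004, -0.001, 0.03, 0, 0, 0, 0.3], [-0.004, -0.001, 0.06, 0, 0, 0, 0.3], [-0.004, -0.001, 0.09, 0, 0, 0, 0.3], [-0.004, -0.001, 0.11, 0, 0, 0, 0.3], [-0.004, -0.001, 0.11, 0, 0, 0, 0.3], [-0.004, -0.001, 0.11, 0, 0, 0, 0.3]])

```text
clock: 36.58
position: [0.599, -0.0501, 0.0516]
eef_rot: [0.999, 0.043, -0.0, 0.0]
force: [-4.8, -0.3, 13.0]
finger_gap: 0.454
grip_force: 35.0
```

apply_moves(rows=[[0, 0, 0.01, 0, 0, 0, 0.3], [0, 0, 0, 0, 0, 0, 0.54], [0, 0, 0, 0, 0, 0, 0.56], [0, 0, -0.2, 0, 0, 0, 0.56], [0, 0, -0.5, 0, 0, 0, 0.6], [0, 0, -0.8, 0, 0, 0, 0.6], [0, 0, -0.8, 0, 0, 0, 0.6], [0, 0, -0.8, 0, 0, 0, 0.6]])

```text
clock: 37.25
position: [0.6015, -0.05, 0.1735]
eef_rot: [0.999, 0.043, 0.004, 0.001]
force: [-0.4, -0.0, 0.0]
finger_gap: 0.598
grip_force: 0.0
```

```bash
python3 - <<'E'
from h import *
st=state(); C=cam("wrist",st); print(st["clock"],st["position"],yaw(st),st["force"])
im=read_camera("wrist"); seated(st,C); cv2.imwrite("pics/w7.png",im)
print(togo(st,.4511,-.0163,.16,.09))
E
```

```text
37.25 [ 0.60150265 -0.05000222  0.17347461] 0.08593460418413815 [-0.3920417  -0.02800417  0.04787327]
seat 0.89 [297. 166. 348. 304.] [ 0.5994 -0.0495 -3.0589] 0.022 [ 0.0002 -0.0678]
seat 0.78 [214. 167. 270. 299.] [ 0.5938  0.0183 -3.0577] 0.096 [0.0005 0.0002]
seat 0.64 [130. 168. 200. 301.] [ 0.5872  0.0874 -3.0487] 0.035 [-0.0001  0.0696]
[np.float64(-0.98), np.float64(-0.31), np.float64(0.082), np.float64(-0.002)]
```

View pics/w7.png

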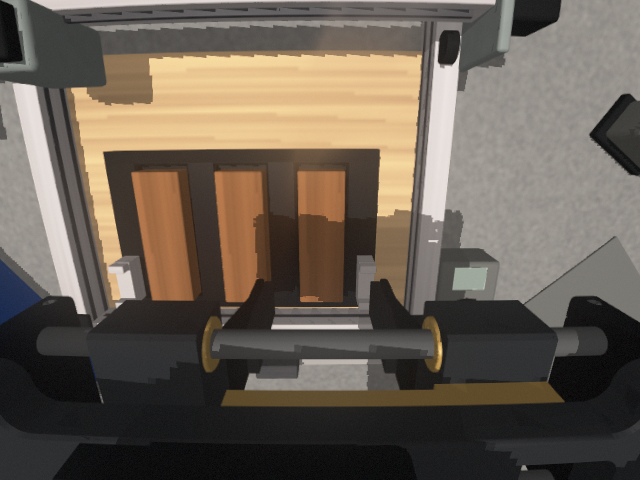

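apply_moves(rows=[[-0.24, -0.075, 0, 0, 0, 0, 0.66], [-0.49, -0.15, 0, 0, 0, 0, 0.66], [-0.73, -0.23, 0, 0, 0, 0, 0.66], [-0.96, -0.31, 0, 0, 0, 0, 0.66], [-0.96, -0.31, 0, 0, 0, 0, 0.7], [-0.96, -0.31, 0, 0, 0, 0, 0.7], [-0.96, -0.31, 0, 0, 0, 0, 0.7]])

```text
clock: 37.93
position: [0.4513, -0.0164, 0.1687]
eef_rot: [0.999, 0.043, -0.0, 0.0]
force: [-0.2, 0.1, -1.2]
finger_gap: 0.694
grip_force: 0.0
```

```bash
python3 - <<'E'
from h import *
st=state(); C=cam("wrist",st); print(st["clock"],st["position"],yaw(st),st["force"])
im=read_camera("wrist"); b=trace("bar","wrist")[0]; print(b["p"],b["rect"],fitbox(C,b["region"],.25,.022,.0,.010))
print([(round(d["p"],2),unproject(C,d["uv"],0).round(4)) for d in pinpoint("bar","wrist")[:1]])
print(togo(st,.4511,-.0163,.0345,.09))
E
```

```text
37.9333 [ 0.45129396 -0.01644027  0.16871605] 0.08558372124759586 [-0.19945257  0.07350361 -1.20643848]
0.78 [190.6, 212.5, 454.9, 245.9] (array([ 0.45150533, -0.01566522, -1.47931169]), np.float64(0.08277484153362756))
[(0.83, array([[ 0.4516, -0.0146,  0.    ]]))]
[np.float64(-0.0), np.float64(-0.001), np.float64(0.895), np.float64(-0.002)]
```

apply_moves(rows=[[0, -0.003, 0.2, 0, 0, -0.002, 0.7], [0, -0.003, 0.45, 0, 0, -0.002, 0.7], [0, -0.003, 0.7, 0, 0, -0.002, 0.7], [0, -0.003, 0.85, 0, 0, -0.002, 0.7], [0, -0.003, 0.88, 0, 0, -0.002, 0.7], [0, -0.003, 0.88, 0, 0, -0.002, 0.7], [0, -0.003, 0.88, 0, 0, -0.002, 0.3], [0, -0.003, 0.88, 0, 0, -0.002, 0.3], [0, -0.003, 0.88, 0, 0, -0.002, 0.3], [0, -0.003, 0.88, 0, 0, -0.002, 0.3], [0, -0.003, 0.88, 0, 0, -0.002, 0.3], [0, -0.003, 0.88, 0, 0, -0.002, 0.3]], force=50)

```text
clock: 39.08
position: [0.4529, -0.0159, 0.0392]
eef_rot: [0.999, 0.045, 0.002, 0.001]
force: [-0.7, -0.3, 6.6]
finger_gap: 0.499
grip_force: 50.0
```

apply_moves(rows=[[0, 0, -0.1, 0, 0, 0, 0.3], [0, 0, -0.3, 0, 0, 0, 0.3], [0, 0, -0.5, 0, 0, 0, 0.3], [0, 0, -0.7, 0, 0, 0, 0.3], [0, 0, -0.7, 0, 0, 0, 0.3], [0, 0, -0.7, 0, 0, 0, 0.3]])

```text
clock: 39.58
position: [0.4522, -0.0158, 0.1438]
eef_rot: [0.999, 0.045, 0.001, 0.001]
force: [-0.8, -0.5, -4.7]
finger_gap: 0.502
grip_force: 50.0
```

```bash
python3 - <<'E'
from h import *
st=state(); print(st["clock"],st["position"],yaw(st),st["force"],st["finger_gap"],st["grip_force"])
C=cam("wrist",st); im=read_camera("wrist"); b=trace("bar","wrist")[0]
ub=st["position"][2]-.035; f,e=fitbox(C,b["region"],.25,.022,ub,ub+.01); print(f,e, togo(st,f[0],f[1],.1))
P=frame(*E0)(np.array([[-.0415,.001,.13]]))[0]; print(P,togo(st,*P,E0[2]))
E
```

```text
39.5833 [ 0.45218666 -0.01576581  0.14383478] 0.08991859511141191 [-0.83031116 -0.49329485 -4.67348512] 0.5015442726947053 49.997427463531494
[ 0.45194294 -0.01518746 -1.48159844] 0.33037208502119275 [np.float64(-0.002), np.float64(-0.004), np.float64(0.292)]
[0.55186877 0.01541099 0.13      ] [np.float64(0.68), np.float64(-0.147), np.float64(0.094), np.float64(0.002)]
```

apply_moves(rows=[[0.15, -0.03, 0, 0, 0, 0, 0.3], [0.33, -0.07, 0, 0, 0, 0, 0.3], [0.51, -0.11, 0, 0, 0, 0, 0.3], [0.67, -0.15, 0, 0, 0, 0.002, 0.3], [0.67, -0.15, 0, 0, 0, 0.002, 0.3], [0.67, -0.15, 0, 0, 0, 0.002, 0.3], [0.67, -0.15, 0, 0, 0, 0.002, 0.3], [0.67, -0.15, 0, 0, 0, 0.002, 0.3]])

```text
clock: 40.35
position: [0.5478, 0.0153, 0.1413]
eef_rot: [0.999, 0.043, -0.002, 0.0]
force: [0.5, 0.4, -3.7]
finger_gap: 0.5
grip_force: 50.0
```

```bash
python3 - <<'E'
from h import *
st=state(); print(st["clock"],st["position"],yaw(st),st["force"],st["finger_gap"],st["grip_force"])
C=cam("wrist",st); im=read_camera("wrist"); cv2.imwrite("pics/w8.png",im)
P=frame(*E0)(np.array([[-.0417,.0015,.098]]))[0]; print(P,togo(st,*P,E0[2]))
L=np.array([[-.042+s,y,.054] for s in(.021,.014,-.014,-.021) for y in(.117,-.117)]); print(project(C,frame(*E0)(L+[0,.0015,0])).round())
M=R.from_quat(st["eef_rot"]).as_matrix(); print(project(C,st["position"]+np.array([[.011,-.125,.029],[.011,.125,.029],[-.011,-.125,.029],[-.011,.125,.029]])@M.T).round())
E
```

```text
40.35 [0.54781803 0.01527273 0.14126672] 0.08555506444030948 [ 0.51595925  0.41886682 -3.69215762] 0.5003898284788514 49.99739348888397
[0.55162632 0.01589184 0.098     ] [np.float64(0.027), np.float64(-0.002), np.float64(0.288), np.float64(-0.0)]
[[160. 221.]
 [484. 221.]
 [161. 231.]
 [482. 230.]
 [167. 266.]
 [477. 266.]
 [168. 275.]
 [475. 275.]]
[[104. 270.]
 [541. 270.]
 [111. 304.]
 [533. 305.]]
```

View pics/w8.png

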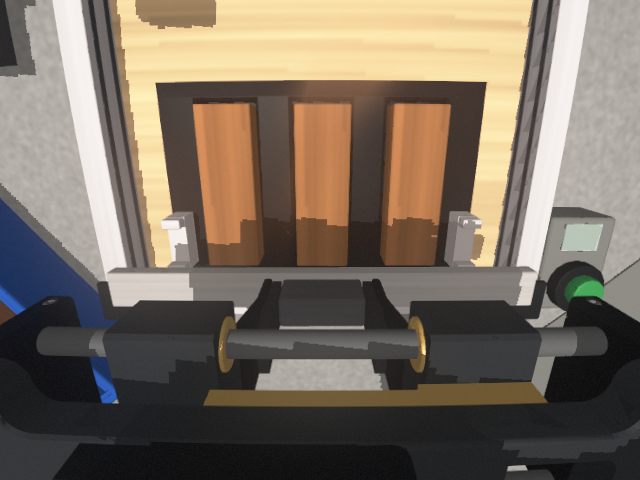

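apply_moves(rows=[[0.018, -0.002, 0.1, 0, 0, 0, 0.3], [0.018, -0.002, 0.2, 0, 0, 0, 0.3], [0.018, -0.002, 0.28, 0, 0, 0, 0.3], [0.018, -0.002, 0.28, 0, 0, 0, 0.3], [0.018, -0.002, 0.28, 0, 0, 0, 0.3], [0.018, -0.002, 0.28, 0, 0, 0, 0.3]])

```text
clock: 40.9
position: [0.5525, 0.0162, 0.1014]
eef_rot: [0.999, 0.043, 0.0, 0.0]
force: [-0.2, 1.3, -4.4]
finger_gap: 0.5
grip_force: 50.0
```

```bash
python3 - <<'E'
from h import *
st=state(); print(st["clock"],st["position"],yaw(st),st["force"],st["finger_gap"],st["grip_force"])
P=frame(*E0)(np.array([[-.0417,.0015,.083]]))[0]; print(P,togo(st,*P,E0[2]))
E
```

```text
40.9 [0.55248463 0.01623914 0.10136667] 0.0857071018314729 [-0.22421393  1.32274069 -4.36624063] 0.5002513174834412 49.997597336769104
[0.55162632 0.01589184 0.083     ] [np.float64(-0.006), np.float64(0.002), np.float64(0.122), np.float64(-0.0)]
```

apply_moves(rows=[[-0.006, 0.002, 0.03, 0, 0, 0, 0.3], [-0.006, 0.002, 0.06, 0, 0, 0, 0.3], [-0.006, 0.002, 0.09, 0, 0, 0, 0.3], [-0.006, 0.002, 0.115, 0, 0, 0, 0.3], [-0.006, 0.002, 0.125, 0, 0, 0, 0.3], [-0.006, 0.002, 0.13, 0, 0, 0, 0.3], [-0.006, 0.002, 0.13, 0, 0, 0, 0.3]])

```text
clock: 41.48
position: [0.5514, 0.0159, 0.0833]
eef_rot: [0.999, 0.043, -0.0, 0.001]
force: [-6.7, -0.7, 11.7]
finger_gap: 0.5
grip_force: 50.0
```

apply_moves(rows=[[0, 0, 0, 0, 0, 0, 0.3], [0, 0, 0, 0, 0, 0, 0.65], [0, 0, 0, 0, 0, 0, 0.65], [0, 0, -0.2, 0, 0, 0, 0.65], [0, 0, -0.5, 0, 0, 0, 0.65], [0, 0, -0.8, 0, 0, 0, 0.65], [0, 0, -0.8, 0, 0, 0, 0.65], [0, 0, -0.8, 0, 0, 0, 0.65]])

```text
clock: 42.15
position: [0.5541, 0.0163, 0.2052]
eef_rot: [0.999, 0.043, 0.004, 0.001]
force: [-0.1, -0.3, -0.9]
finger_gap: 0.65
grip_force: 0.0
```

```bash
python3 - <<'E'
from h import *
st=state(); print(st["clock"],st["position"],yaw(st),st["force"],st["finger_gap"])
C=cam("wrist",st); im=read_camera("wrist"); cv2.imwrite("pics/w9.png",im)
b=trace("bar","wrist")[0]; print("bar",b["rect"],fitbox(C,b["region"],.25,.022,.044,.054))
for d in pinpoint("start_top","wrist")[:1]: p=unproject(C,d["uv"],.050)[0]; print(d,p,togo(st,p[0],p[1],.12))
P=frame(*E0)(np.array([[0,.0015,0],[-.042,.0015,0]])); print(P)
hsv=cv2.cvtColor(im,cv2.COLOR_BGR2HSV); m=cv2.inRange(hsv,(45,80,40),(85,255,255)); M=cv2.moments(m); 
uv=[M["m10"]/M["m00"],M["m01"]/M["m00"]]; print("green",uv,m.sum()/255,unproject(C,uv,.05),unproject(C,uv,.06))
C2=cam("top"); t=read_camera("top"); print([(d["p"],unproject(C2,d["uv"],.05)) for d in pinpoint("start_top","top")[:1]])
cv2.imwrite("pics/w9c.png",cv2.resize(im[60:330,120:620],None,fx=1.6,fy=1.6,interpolation=cv2.INTER_CUBIC))
E
```

```text
42.15 [0.55407318 0.01627312 0.20517187] 0.08583308851919454 [-0.12554171 -0.33796933 -0.91049942] 0.6503900275262566
bar [190.2, 222.6, 456.6, 253.9] (array([ 0.54967745,  0.01590148, -1.47879926]), np.float64(0.08857608232920577))
{'uv': [537.3, 273.6], 'p': 0.87} [ 0.52802302 -0.20145959  0.05      ] [np.float64(-0.302), np.float64(1.431), np.float64(0.567)]
[[0.59317041 0.01949439 0.        ]
 [0.55132744 0.01586592 0.        ]]
green [533.7232415902141, 269.7354740061162] 654.0 [[ 0.53178889 -0.19656885  0.05      ]] [[ 0.53527725 -0.18917288  0.06      ]]
[(0.66, array([[ 0.5341815 , -0.19106331,  0.05      ]]))]
```

View pics/w9c.png

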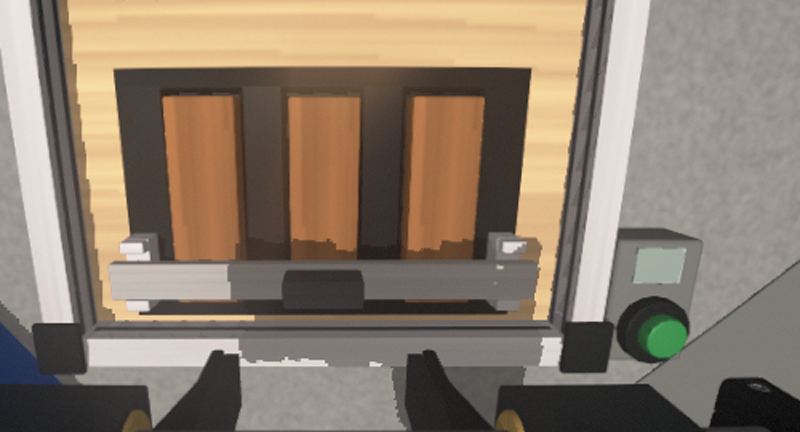

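apply_moves(rows=[[-0.08, 0.2, 0, 0, 0, 0, 0.3], [-0.16, 0.45, 0, 0, 0, 0, 0], [-0.16, 0.68, 0, 0, 0, 0, 0]])

```text
clock: 42.65
position: [0.5337, -0.0887, 0.1995]
eef_rot: [0.999, 0.044, -0.002, 0.0]
force: [0.7, 0.0, 0.2]
finger_gap: 0.505
grip_force: 0.0
```

apply_moves(rows=[[-0.08, 0.23, 0, 0, 0, 0, 0], [-0.16, 0.46, 0.15, 0, 0, 0, 0], [-0.16, 0.684, 0.3, 0, 0, 0, 0], [-0.16, 0.684, 0.35, 0, 0, 0, 0], [-0.16, 0.684, 0.35, 0, 0, 0, 0], [-0.16, 0.684, 0.35, 0, 0, 0, 0], [-0.16, 0.684, 0.35, 0, 0, 0, 0]])

```text
clock: 43.23
position: [0.5216, -0.1903, 0.1487]
eef_rot: [0.999, 0.044, 0.0, -0.0]
force: [-0.2, 0.3, -0.3]
finger_gap: 0.024
grip_force: 0.0
```

```bash
python3 - <<'E'
from h import *
st=state(); print(st["clock"],st["position"],yaw(st),st["force"],st["finger_gap"])
C=cam("wrist",st); im=read_camera("wrist"); cv2.imwrite("pics/w10.png",im)
def rays(C,uv): a=unproject(C,uv,.05)[0]; b=unproject(C,uv,.06)[0]; return a,(b-a)/.01
hsv=cv2.cvtColor(im,cv2.COLOR_BGR2HSV); m=cv2.inRange(hsv,(45,80,40),(85,255,255))
c=max(cv2.findContours(m,0,1)[0],key=cv2.contourArea); print("green",cv2.minEnclosingCircle(c),cv2.boundingRect(c))
pp=pinpoint("start_top","wrist")[0]["uv"]; print(pp)
cs=cam("scene"); ct=cam("top")
read_camera("scene"); s=pinpoint("start_top","scene"); t=pinpoint("start_top","top")
obs=[(C,pp),(ct,t[0]["uv"]),(cs,s[0]["uv"])]
o=least_squares(lambda X:np.concatenate([(project(k,X)[0]-u)/k[0][0,0]*np.linalg.norm(k[2]-X)*1000 for k,u in obs]),[.53,-.19,.055],); print(o.x,o.fun)
for z in(.05,.055,.06): print(z,unproject(C,pp,z))
E
```

```text
43.2333 [ 0.52156948 -0.1902668   0.14871339] 0.08825237866152855 [-0.21407064  0.33040637 -0.33803113] 0.024075111571144534
green ((324.8246154785156, 235.7014923095703), 17.795385360717773) (308, 218, 35, 36)
[323.4, 239.7]
[ 0.53357851 -0.1898893   0.06151681] [-0.16992461 -1.06336112 -0.66853104 -0.94394481 -2.12202245 -0.38559094]
0.05 [[ 0.52887152 -0.19054159  0.05      ]]
0.055 [[ 0.53043952 -0.19037552  0.055     ]]
0.06 [[ 0.53200751 -0.19020946  0.06      ]]
```

View pics/w10.png

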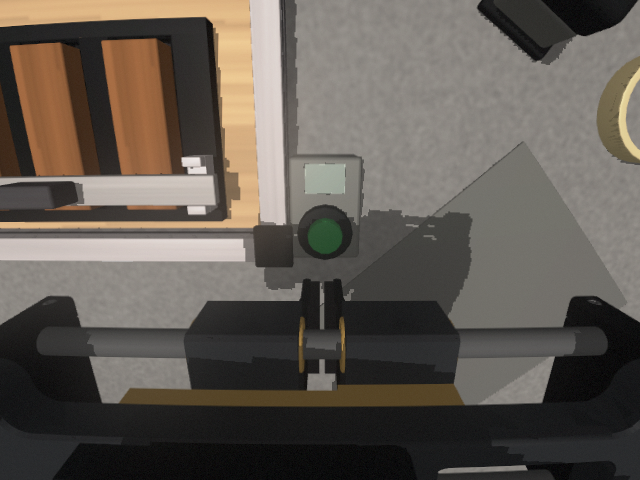

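apply_moves(rows=[[0.075, 0.007, 0, 0, 0, 0, 0], [0.075, 0.007, 0.15, 0, 0, 0, 0], [0.075, 0.007, 0.3, 0, 0, 0, 0], [0.075, 0.007, 0.4, 0, 0, 0, 0], [0.075, 0.007, 0.43, 0, 0, 0, 0], [0.075, 0.007, 0.43, 0, 0, 0, 0], [0.075, 0.007, 0.43, 0, 0, 0, 0]])

```text
clock: 44.07
position: [0.5329, -0.192, 0.0851]
eef_rot: [0.999, 0.043, 0.001, 0.0]
force: [-1.0, 0.4, 0.4]
finger_gap: 0.005
grip_force: 0.0
```

apply_moves(rows=[[0, 0, 0.02, 0, 0, 0, 0], [0, 0, 0.04, 0, 0, 0, 0], [0, 0, 0.04, 0, 0, 0, 0], [0, 0, 0.04, 0, 0, 0, 0]])

```text
clock: 44.4
position: [0.5337, -0.1924, 0.0794]
eef_rot: [0.999, 0.043, 0.002, 0.001]
force: [1.4, 0.5, 3.4]
finger_gap: 0.004
grip_force: 1.8
```

apply_moves(rows=[[0, 0, 0.015, 0, 0, 0, 0], [0, 0, 0.03, 0, 0, 0, 0], [0, 0, 0.03, 0, 0, 0, 0], [0, 0, 0.03, 0, 0, 0, 0]])

```text
clock: 44.73
position: [0.5339, -0.1925, 0.0772]
eef_rot: [0.999, 0.043, 0.001, 0.001]
force: [-4.4, 1.8, 19.7]
finger_gap: 0.008
grip_force: 10.0
```

apply_moves(rows=[[0, 0, 0.01, 0, 0, 0, 0], [0, 0, 0.02, 0, 0, 0, 0], [0, 0, 0.02, 0, 0, 0, 0], [0, 0, 0.02, 0, 0, 0, 0]])

```text
clock: 45.07
position: [0.5339, -0.1925, 0.0768]
eef_rot: [0.999, 0.043, 0.001, 0.001]
force: [-11.0, 3.2, 36.4]
finger_gap: 0.004
grip_force: 18.1
```

apply_moves(rows=[[0, 0, -0.025, 0, 0, 0, 0], [0, 0, -0.025, 0, 0, 0, 0], [0, 0, -0.025, 0, 0, 0, 0]])

```text
clock: 45.32
position: [0.5338, -0.1924, 0.0773]
eef_rot: [0.999, 0.043, 0.002, 0.001]
force: [-1.8, 0.7, 15.2]
finger_gap: 0.003
grip_force: 7.8
```

apply_moves(rows=[[0, 0, -0.01, 0, 0, 0, 0], [0, 0, -0.01, 0, 0, 0, 0], [0, 0, -0.01, 0, 0, 0, 0]])

```text
clock: 45.57
position: [0.5338, -0.1924, 0.0774]
eef_rot: [0.999, 0.043, 0.002, 0.001]
force: [1.7, -0.2, 7.5]
finger_gap: 0.008
grip_force: 3.7
```

apply_moves(rows=[[0, 0, -0.01, 0, 0, 0, 0], [0, 0, -0.01, 0, 0, 0, 0], [0, 0, -0.01, 0, 0, 0, 0]])

```text
clock: 45.82
position: [0.5336, -0.1924, 0.0782]
eef_rot: [0.999, 0.043, 0.001, 0.001]
force: [3.4, 0.1, 4.2]
finger_gap: 0.009
grip_force: 2.2
```

apply_moves(rows=[[0, 0, -0.01, 0, 0, 0, 0], [0, 0, -0.01, 0, 0, 0, 0], [0, 0, -0.01, 0, 0, 0, 0]])

```text
clock: 46.07
position: [0.5325, -0.1922, 0.079]
eef_rot: [0.999, 0.043, 0.0, 0.0]
force: [1.9, 0.2, 4.0]
finger_gap: 0.004
grip_force: 1.9
```

apply_moves(rows=[[0, 0, -0.01, 0, 0, 0, 0], [0, 0, -0.01, 0, 0, 0, 0], [0, 0, -0.01, 0, 0, 0, 0]])

```text
clock: 46.32
position: [0.532, -0.1921, 0.0803]
eef_rot: [0.999, 0.043, -0.0, -0.0]
force: [2.4, -0.6, 3.1]
finger_gap: 0.006
grip_force: 1.6
```

apply_moves(rows=[[0, 0, -0.01, 0, 0, 0, 0], [0, 0, -0.01, 0, 0, 0, 0], [0, 0, -0.01, 0, 0, 0, 0]])

```text
clock: 46.57
position: [0.5318, -0.192, 0.0816]
eef_rot: [0.999, 0.043, -0.001, -0.0]
force: [1.4, -1.0, 2.3]
finger_gap: 0.004
grip_force: 1.2
```

apply_moves(rows=[[0, 0, -0.01, 0, 0, 0, 0], [0, 0, -0.01, 0, 0, 0, 0], [0, 0, -0.01, 0, 0, 0, 0]])

```text
clock: 46.82
position: [0.5317, -0.1919, 0.0831]
eef_rot: [0.999, 0.043, -0.001, -0.0]
force: [0.4, -0.5, 1.0]
finger_gap: 0.006
grip_force: 0.8
```

apply_moves(rows=[[0, 0, -0.01, 0, 0, 0, 0], [0, 0, -0.01, 0, 0, 0, 0], [0, 0, -0.01, 0, 0, 0, 0]])

```text
clock: 47.07
position: [0.5317, -0.192, 0.0845]
eef_rot: [0.999, 0.043, -0.001, -0.0]
force: [0.8, 0.1, 0.6]
finger_gap: 0.007
grip_force: 0.0
```

apply_moves(rows=[[0, 0, -0.2, 0, 0, 0, 0], [0, 0, -0.5, 0, 0, 0, 0], [-0.3, 0.2, -0.8, 0, 0, 0, 0], [-0.6, 0.5, -0.9, 0, 0, 0, 0], [-0.6, 0.5, -0.9, 0, 0, 0, 0], [-0.6, 0.5, -0.9, 0, 0, 0, 0]])

```text
clock: 47.57
position: [0.4452, -0.281, 0.2227]
eef_rot: [0.999, 0.039, 0.0, 0.003]
force: [-0.8, -0.8, 0.2]
finger_gap: 0.003
grip_force: 0.0
```

```bash
python3 - <<'E'
from h import *
print(state()["clock"])
im=read_camera("top"); cv2.imwrite("pics/fin.png",cv2.resize(im[90:350,40:480],None,fx=1.8,fy=1.8,interpolation=cv2.INTER_CUBIC))
E
```

```text
47.5667
```

View pics/fin.png

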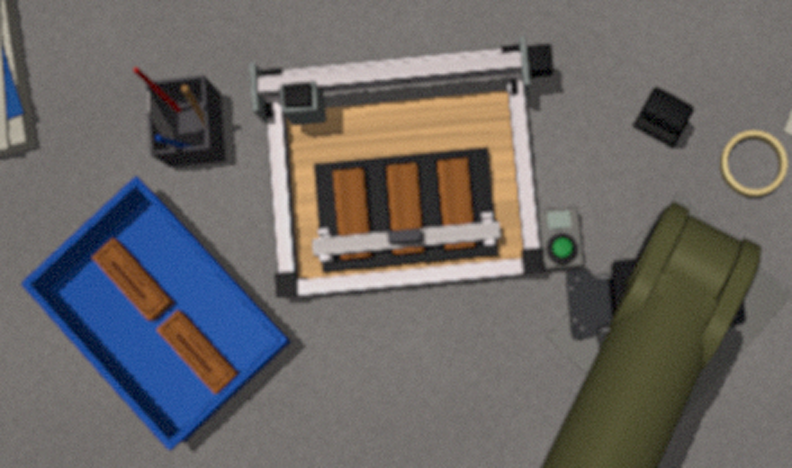

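The final view shows both finished blocks in the tote at (130,280) and (197,350). The three blanks are in the jig at (352,210), (404,207) and (456,205), with the bar across them and the bystanders untouched.

```bash
python3 -c "
from workcell import *
print(job_done())"
```

```text
the job is handed in; nothing more can be done
None
```

I handed the job in at about 48 s. Both engraved blocks are in the tote, the three blanks are seated in the jig, and the bar lies evenly back in its notches. I then pressed the start button through its full 6 mm; the stamp, tape roll and pen holder were not touched.

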